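Turn the basting brush bristles-up in its crock

TASK

The red basting brush has been left standing on its bristles in the painted crock, which bends them. Draw it out, turn it end for end and stand it back in the same crock with its handle down on the bottom and its bristles up, lowering it in and never letting it drop; you may lay it on the tiles to change your grip. Hold it by the handle and keep your fingers off the bristles, and leave the crock where it stands, the spoon and whisk handle-down in it, and the other things on the ledge where they are.

Things in the scene. Friction and masses are not known exactly. Their poses are not given: they have to be found in the camera images.
- brush: red basting brush, 240 mm long, about 100 g. Origin: centre of the handle's butt end; +z runs from the butt to the bristle tips, y across the broad side, x through the thin side. Handle z=0 to 171 mm, a flat bar 18 (y) by 14 (x) mm up to z=108, then 14 by 11 mm; red root of the head 36 (y) by 18 (x) mm, z=171 to 189; then bristles. Balance point at about z=118 mm
- brush_butt (a point): the handle's butt end (the brush's origin). At the start the brush stands on its bristles in the crock, handle up and leaning about 13 degrees out over the rim, broad side along the rim, so the butt is 244 mm above the tiles and 125 mm of handle shows above the rim. Stood handle down it stays by itself, leaning on the rim
- bristles: the stiff red silicone bristles of the brush, a block 36 (y) by 20 (x) by 52 (z) mm from z=188 to 240 mm of the brush; same origin and axes as the brush (the butt end of the handle)
- brush_tip (a point): centre of the bristle tips, the end of the brush away from the handle
- crock: white glazed round utensil crock with blue and yellow bands, loose, 1.2 kg. Origin: centre of its underside, z up. 120 mm high, outer diameter 116 mm, mouth 104 mm across inside. At the start the brush handle leans towards its +x (within 5 degrees), the spoon about 120 degrees counter-clockwise of that seen from above, the whisk 120 degrees clockwise
- crock_floor (a point): centre of the crock's inner floor, 7 mm above its underside
- crock_mouth (a point): centre of the crock's mouth, at the height of the rim (120 mm)
- spoon: wooden spoon standing handle down in the crock, leaning on the rim about 15 degrees. Origin: centre of the foot of its handle; +z up along it. 208 mm long, round handle 11 mm thick, round flat head 44 mm wide and 9 mm thick at the top
- whisk: steel balloon whisk standing handle down in the crock, leaning on the rim about 15 degrees. Origin: centre of the foot of its handle; +z up along it. 208 mm long, round handle 12 mm thick up to z=132 mm, wire balloon up to 39 mm across from there to z=208
- molcajete: round black basalt mortar on three feet with its pestle in it. Origin: centre of its underside. 168 mm across, rim 104 mm high, the pestle rises to about 125 mm. 3.2 kg
- prep_bowl: clear glass bowl with three limes. Origin: centre of its underside. 132 mm across, 60 mm high
- sifter: aluminium sifter cup. Origin: centre of its underside. 90 mm across, 85 mm high; its handle loop stands out towards its +y to 87 mm from the centre
- storage_box: grey-blue storage box with white lid and green snap latches. Origin: centre of its underside. 128 (x) by 188 (y) by 85 mm high
- salt_cellar: small terracotta salt cellar. Origin: centre of its underside. 64 mm across, 40 mm high
Not all that is in view belongs to the job. There is more than one size of the whisk; the one meant has the size given above.

How it is judged:
By the outcome, as a careful person would: the job done as asked, in the order asked, and still so for the second after the job is handed in, with the robot touching nothing.
It also fails if it takes over 70 s, if anything falls off the work surface, if the arm or the gripper's body presses on something with over 40 N, if the wrist force passes 120 N, or if a joint passes its speed limit or range.

ROBOT

A 6-joint arm with a two-finger parallel gripper is mounted at the origin on the work surface. World frame = base frame: x ahead of the robot, y to its left, z up, the work surface at z = 0. Lengths are in m, angles in rad, forces in N, time in s.
With the tool pointing down it reaches from about 0.325 to 0.9 m from the base axis. Payload 6.1 kg.
Tool frame: the origin (TCP) lies on the centre line of the jaws, within the pads' length; the fingertips stand 25 mm ahead of it and the grasp point (between the pads) lies 6 mm ahead of it; y points along the fingers, x is the direction in which the jaws open and shut, and the axes are right-handed (so a half turn about y gives the same grasp; the last joint's range is limited). The gripper opens to 85 mm and grips with 20 to 120 N. Pads are 22 mm wide; open, the fingers measure 114 mm over their backs; the gripper's body (76 mm by 85 mm) begins 54 mm behind the grasp point. The pads swing forward as they close: fully open they stand 13 mm farther back than shut.
Start: joints at [-1.423, 0.22, 1.526, -0, 1.395, -0.126], TCP at [0.169, -0.602, 0.256] pointing down, gripper open.
Joint ranges: [-2.98, 2.98], [-0.91, 2.08], [0.09, 2.57], [-1.24, 4.39], [0.2, 2.65], [-2.68, 2.68]. Speed limits (rad/s): [2.57, 2.57, 3.01, 3.14, 3.14, 3.14].

INTERFACE

Orientations are given as a rotation vector (axis times angle).
In Python, from station import robot gives the robot as it stands. The module is installed in compiled form; this text tells all that it offers.
- The arm moves only by the tool send_rows, never from a script. Its argument "rows" is a list of rows, each a list of 7 numbers: the shift along the tool's x, y, z in m, then the turn, a rotation vector about the tool's x, y, z in degrees, then the closure, from -1 (fully open) to 1 (shut). In form: [[x, y, z, rx, ry, rz, grip], ...]. A call has 1 to 5 rows; each row shifts and turns the pose as measured when the row begins, along the tool's axes as they then stand; what a row does not reach is not made up. A row lasts 1/8 s, in which the tool goes at most 62.5 mm and 10.7 degrees, less where a joint would pass 70% of its speed; a pose out of reach is approached as far as the arm can. A call with a gripper value outside its range is refused whole. The fingers move at their own pace and stop on an object; "force" is the grip in N (left out, the last holds). Time passes only in rows, so rows that do not move let the fingers close. It gives the time, the measured TCP pose, the force and the opening at its end, in the units of the state.
- robot.state(): the state, without advancing time (a new reading comes with each control period).
- robot.camera(name): name is "scene" or "top" or "wrist"; returns a dict with "image" (480x640x3 uint8, red, green, blue), "depth" (480x640 float32, m along the optical axis (not along the pixel's ray), 0 where there is no reading), "intrinsics" (3x3 intrinsics, pixels), "k1" (the pictures are not rectified: a ray, as slopes to the right and down, at radius r is drawn at 1 + k1 r^2 times it, then the intrinsics apply), "R" (3x3) and "t" (3): a world point X has camera coordinates R X + t; the wrist camera has in their place "tool_from_camera" (4x4, takes a point from camera to tool coordinates, whose origin is the TCP and whose axes are the tool frame's). Camera axes: x right, y down, z forward; pixel columns grow to the right and rows downward; lengths in m; the calibration is good to about 2 mm. A picture is of the moment at which its call begins: read the wrist's pose just before it.
- robot.sign_off(): hands the job in, once; it reports no verdict.
Trained networks look in a picture, given as the dict that the camera call returned (one of the last four; its "shot" number tells which), for a name from the list of things; names that differ only in an ending like _2 or _b are one class to them, and where a whole thing is asked for, a point or a joint stands for the part that bears it (a point fixed in the world has none). Each returns a list of dicts, best first, with "score" (0 to 1); they miss things now and then, are a little off and sometimes report something else, mostly with a low value. They report only what shows in the picture. A call takes as long as a camera call. They do not tell look-alikes from the thing itself.
- robot.boxes_of(picture, name): "centre" ([x, y, z] in m, in world coordinates, good to about 4 mm: the middle of the surface that is visible of it).
- robot.outline_of(picture, name): "pixels" (480x640 bool, what is visible of it).
- robot.pinpoint(picture, name): "centre" ([x, y, z] in m, in world coordinates, good to about 4 mm: a listed point, or the origin of a listed thing).
The state is a dict: "t": time; "joint_pos": joint angles; "dq": joint speeds; "effort": joint torques, N m; "tcp_pos": TCP position; "eef_rot": TCP orientation; "ft_force": force on the tool from outside, world axes, zero at the start; "moment": the same for the moment, N m; "finger_gap": opening from 0.0 (shut) to 1.0 (fully open).
Only numpy, scipy, OpenCV 4.12 (cv2) and the standard library are available. Lean on these libraries where they do the work, as an engineer would, in place of code of your own. Each camera call takes 0.05 s, during which the arm holds its last target.

## Working session

There is one attempt and no reset: what is moved stays moved. The work goes in short steps, Python scripts to look and compute and a tool call to move; the robot and the scene stay as the last step left them, time stands still between calls to the robot, and variables do not carry over. Pictures are saved under pics/ and viewed, and the job is handed in when it is done.

Besides the shell and the picture viewer there is one more tool, called after "Emit:" by a JSON object that holds its "name" and its "arguments", one argument or row to a line. send_rows: Moves the arm, as the interface text tells. Its arguments: {"type":"object","properties":{"rows":{"type":"array","items":{"type":"array","items":{"type":"number"}}},"force":{"type":"number"}},"required":["rows"]}

```bash
mkdir -p pics; ls; cat > h.py <<'E'
import numpy as np, cv2, pickle
from scipy.spatial.transform import Rotation as Ro
from station import robot
def save(c,n,crop=None,scale=1):
    im=c["image"][:,:,::-1]
    if crop: im=im[crop[1]:crop[3],crop[0]:crop[2]]
    if scale!=1: im=cv2.resize(im,None,fx=scale,fy=scale,interpolation=cv2.INTER_CUBIC)
    cv2.imwrite("pics/"+n,im)
def ext(c,st=None):
    if "R" in c: return np.array(c["R"]),np.array(c["t"])
    T=np.eye(4);T[:3,:3]=Ro.from_rotvec(st["eef_rot"]).as_matrix();T[:3,3]=st["tcp_pos"]
    M=np.linalg.inv(T@np.array(c["tool_from_camera"]))
    return M[:3,:3],M[:3,3]
def cloud(c,st=None):
    K=np.array(c["intrinsics"]);k=c["k1"]
    v,u=np.mgrid[0:480,0:640].astype(float)
    x=(u-K[0,2])/K[0,0];y=(v-K[1,2])/K[1,1]
    a,b=x.copy(),y.copy()
    for _ in range(8):
        f=1+k*(a*a+b*b);a=x/f;b=y/f
    d=c["depth"];P=np.stack([a*d,b*d,d],-1)
    R,t=ext(c,st)
    W=(P-t)@R
    W[d==0]=np.nan
    return W
def proj(c,X,st=None):
    R,t=ext(c,st);p=np.atleast_2d(X)@R.T+t
    s=p[:,:2]/p[:,2:];s=s*(1+c["k1"]*(s**2).sum(1,keepdims=True))
    K=np.array(c["intrinsics"]);return s*[K[0,0],K[1,1]]+[K[0,2],K[1,2]]
E
python3 - <<'E'
from h import *
print(robot.state())
for n in("scene","top"):
    c=robot.camera(n);save(c,n+"0.png");pickle.dump(c,open(n+"0.pkl","wb"))
    for nm in("brush","brush_butt","brush_tip","bristles","crock","crock_mouth","crock_floor","spoon","whisk","molcajete","prep_bowl","sifter","storage_box","salt_cellar"):
        print(n,nm,"PP",[(np.round(d["centre"],3).tolist(),round(d["score"],2)) for d in robot.pinpoint(c,nm)][:3],"B",[(np.round(d["centre"],3).tolist(),round(d["score"],2)) for d in robot.boxes_of(c,nm)][:3])
E
```

```text
pics
{'t': 0.0, 'joint_pos': array([-1.42308011e+00,  2.21238640e-01,  1.52759256e+00,  2.57778603e-05,
        1.39470842e+00, -1.26094893e-01]), 'dq': array([ 1.85425272e-03, -1.53769657e-03,  7.49140718e-04, -3.02885556e-04,
       -6.55441753e-04, -3.97176571e-05]), 'effort': array([-1.78066199e-03, -4.96906078e+01, -3.89397168e+01, -1.60309874e-04,
        1.10630470e-02, -2.36825787e-05]), 'tcp_pos': array([ 0.16892696, -0.60116661,  0.25520127]), 'eef_rot': array([-1.32495003,  1.00610261, -1.00381683]), 'ft_force': array([-0.17344618,  0.21484067, -1.11205081]), 'moment': array([-0.05196759,  0.04205762, -0.02338447]), 'finger_gap': 0.9994718971988549}
scene brush PP [([0.479, -0.304, 0.24], 0.73)] B [([0.493, -0.299, 0.183], 0.65)]
scene brush_butt PP [([0.483, -0.3, 0.242], 0.78)] B [([0.501, -0.293, 0.181], 0.67)]
scene brush_tip PP [] B [([0.498, -0.302, 0.183], 0.66)]
scene bristles PP [] B []
scene crock PP [([0.531, -0.25, -0.003], 0.62)] B [([0.509, -0.211, 0.136], 0.29)]
scene crock_mouth PP [([0.528, -0.246, 0.121], 0.87)] B [([0.533, -0.264, 0.075], 0.59)]
scene cr
[... 1711 characters left out ...]
0.53)]
top whisk PP [([0.215, -0.31, 0.006], 0.68), ([0.525, -0.235, 0.006], 0.55)] B [([0.297, -0.318, 0.016], 0.65)]
top molcajete PP [([0.511, 0.239, -0.002], 0.61)] B [([0.512, 0.241, 0.078], 0.58)]
top prep_bowl PP [([0.582, -0.034, -0.0], 0.64)] B [([0.586, -0.034, 0.03], 0.78), ([0.539, -0.249, 0.039], 0.73), ([0.707, 0.258, 0.031], 0.69)]
top sifter PP [([0.706, 0.253, -0.003], 0.79)] B [([0.708, 0.258, 0.031], 0.64), ([0.501, -0.271, 0.101], 0.33)]
top storage_box PP [([0.528, -0.489, 0.001], 0.67)] B [([0.525, -0.484, 0.085], 0.83)]
top salt_cellar PP [([0.696, -0.187, -0.002], 0.84), ([0.483, -0.301, 0.242], 0.52)] B [([0.693, -0.185, 0.029], 0.56), ([0.545, -0.246, 0.037], 0.18)]
```

View pics/scene0.png

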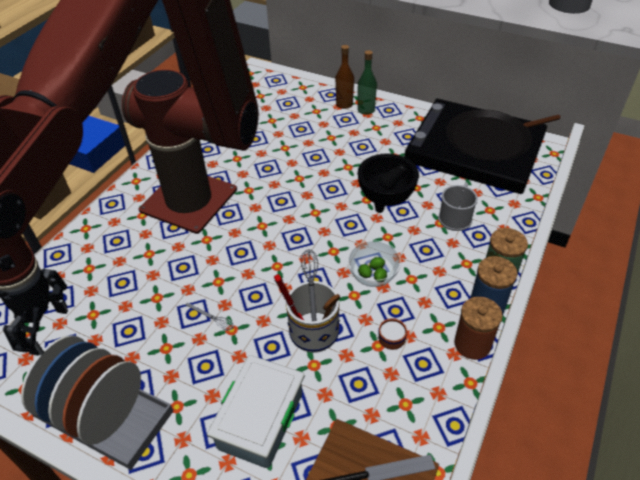

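View pics/top0.png

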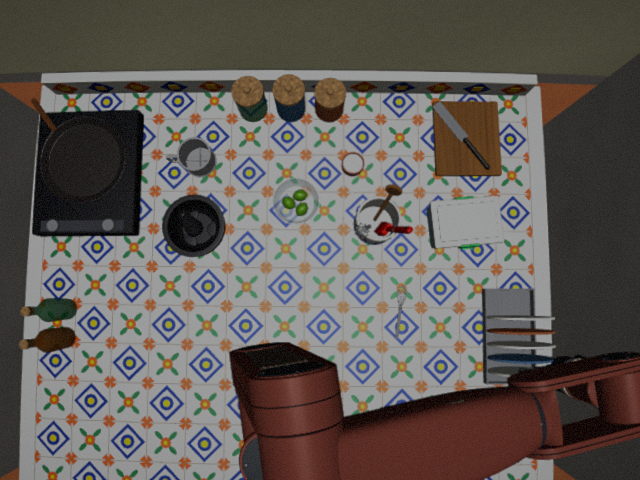

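```bash
python3 - <<'E'
from h import *
s=pickle.load(open("scene0.pkl","rb"));t=pickle.load(open("top0.pkl","rb"))
a=cv2.resize(s["image"][230:370,230:400,::-1],None,fx=3.3,fy=3.3,interpolation=cv2.INTER_CUBIC)[:460,:400*1]
a=cv2.resize(s["image"][235:360,255:355,::-1],(400,500),interpolation=cv2.INTER_CUBIC)
b=cv2.resize(t["image"][170:270,340:420,::-1],(400,500),interpolation=cv2.INTER_CUBIC)
cv2.imwrite("pics/crop0.png",np.hstack([a,b]))
for n,c in(("scene",s),("top",t)):
    W=cloud(c);im=c["image"].astype(int)
    m=(im[...,0]>90)&(im[...,1]<50)&(im[...,2]<60)&(np.linalg.norm(W[...,:2]-[.51,-.27],axis=-1)<.1)
    P=W[m];P=P[~np.isnan(P[:,0])];print(n,len(P))
    for z0 in np.arange(0,.26,.02):
        q=P[(P[:,2]>=z0)&(P[:,2]<z0+.02)]
        if len(q):print(round(z0,2),len(q),q.mean(0).round(4))
st=robot.state();print(Ro.from_rotvec(st["eef_rot"]).as_matrix().round(3))
for n in("scene","top"):
  c=s if n=="scene" else t
  R,tt=ext(c);print(n,"cam at",(-R.T@tt).round(3))
E
```

```text
scene 51
0.06 4 [ 0.5065 -0.2646  0.078 ]
0.08 7 [ 0.5104 -0.2747  0.0908]
0.1 2 [ 0.5104 -0.2798  0.1048]
0.2 3 [ 0.4974 -0.3002  0.2153]
0.22 7 [ 0.4857 -0.3075  0.2388]
0.24 28 [ 0.4862 -0.3056  0.2432]
top 89
0.02 1 [ 0.5184 -0.2981  0.0227]
0.06 49 [ 0.5005 -0.27    0.0743]
0.08 9 [ 0.4991 -0.2727  0.086 ]
0.1 2 [ 0.5037 -0.2808  0.1097]
0.12 1 [ 0.5022 -0.283   0.1208]
0.22 7 [ 0.4763 -0.3021  0.2389]
0.24 20 [ 0.478  -0.3043  0.243 ]
[[ 0.27  -0.     0.963]
 [-0.963  0.     0.27 ]
 [-0.    -1.     0.   ]]
scene cam at [ 0.913 -0.93   1.156]
top cam at [ 0.331 -0.089  1.379]
```

View pics/crop0.png

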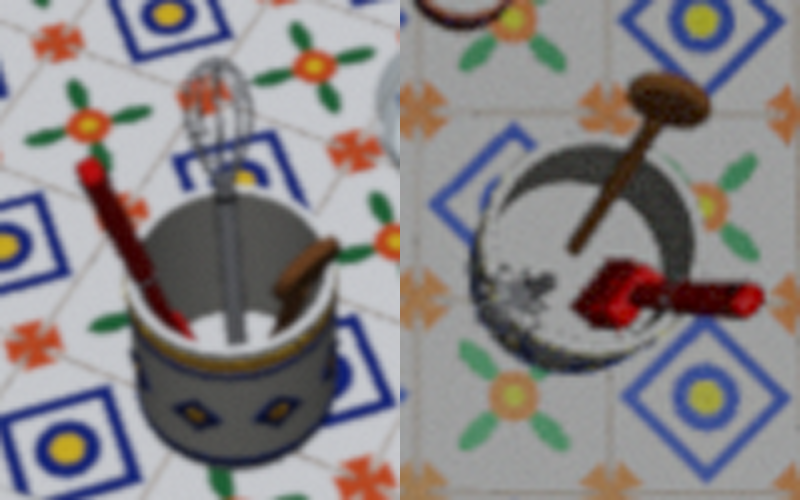

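Candidates: red brush handle at scene (283,290) / top (395,229) is the only red tool. The small whisk lying at top (400,310) and the knife are not it. The crop confirms the handle up, leaning out at about -128° azimuth, with the spoon at about -15° and the whisk at about 120°. Next I check the rack height and lift away from it.

```bash
python3 - <<'E'
from h import *
W=cloud(pickle.load(open("scene0.pkl","rb")))
for x0 in np.arange(.1,.5,.05):
    print(round(x0,2),[ (round(float(np.nanmax(q)),2) if len(q:=W[...,2][(abs(W[...,0]-x0-.025)<.025)&(abs(W[...,1]-y0-.025)<.025)&(W[...,2]<.22)]) else None) for y0 in np.arange(-.75,-.2,.05)])
E
```

```text
0.1 [0.12, 0.18, 0.18, 0.18, 0.14, 0.01, 0.01, 0.01, 0.01, 0.01, 0.01]
0.15 [0.12, 0.18, 0.18, 0.18, 0.14, 0.01, 0.01, 0.01, 0.01, 0.01, 0.01]
0.2 [0.12, 0.18, 0.18, 0.18, 0.14, 0.01, 0.01, 0.01, 0.01, 0.01, 0.01]
0.25 [0.12, 0.17, 0.18, 0.18, 0.14, 0.01, 0.01, 0.01, 0.02, 0.01, 0.01]
0.3 [0.01, 0.04, 0.03, 0.04, 0.03, 0.01, 0.01, 0.01, 0.03, 0.01, 0.01]
0.35 [0.01, 0.04, 0.04, 0.03, 0.01, 0.01, 0.01, 0.01, 0.02, 0.01, 0.01]
0.4 [None, 0.01, 0.01, 0.01, 0.01, 0.01, 0.01, 0.01, 0.01, 0.01, 0.01]
0.45 [None, 0.01, 0.01, 0.09, 0.09, 0.09, 0.09, 0.08, 0.22, 0.22, 0.2]
```

Emit:
{"name": "send_rows", "arguments": {
  "rows": [
    [0,-0.06,0,0,0,0,-1],
    [-0.03,-0.05,0,0,0,0,-1],
    [-0.03,-0.02,0.04,0,0,0,-1],
    [-0.02,0,0.05,0,0,0,-1],
    [-0.02,0,0.05,0,0,0,-1]
  ]
}}

```text
t: 3.52
tcp_pos: [0.2763, -0.4662, 0.3901]
eef_rot: [-1.322, 1.01, -1.011]
ft_force: [1.1, -0.3, -0.8]
finger_gap: 0.998
```

```bash
cat > log.py <<'E'
from h import *
s=robot.state();f=open("log.txt","a");f.write(repr([s["joint_pos"].tolist(),s["tcp_pos"].tolist(),s["eef_rot"].tolist()])+"\n");f.close()
print(s["t"],s["joint_pos"].round(3))
E
echo '[[-1.42308011e+00,2.21238640e-01,1.52759256e+00,2.57778603e-05,1.39470842e+00,-1.26094893e-01],[0.16892696,-0.60116661,0.25520127],[-1.32495003,1.00610261,-1.00381683]]'>log.txt; python3 log.py
```

```text
3.525 [-1.182e+00 -3.200e-02  1.551e+00  1.000e-03  1.624e+00  1.220e-01]
```

Emit:
{"name": "send_rows", "arguments": {
  "rows": [
    [0,0,0,8,0,6,-1],
    [0,0,0,8,0,6,-1],
    [0,0,0,0,0,0,-1]
  ]
}}

```text
t: 3.9
tcp_pos: [0.2847, -0.4605, 0.3924]
eef_rot: [-0.966, 0.932, -0.939]
ft_force: [0.4, -0.2, -0.7]
finger_gap: 1.001
```

```bash
python3 log.py
```

```text
3.9 [-1.324e+00  8.400e-02  1.464e+00  2.870e-01  1.812e+00  1.000e-03]
```

Emit:
{"name": "send_rows", "arguments": {
  "rows": [
    [-0.02,0,0.04,5,5,-8,-1],
    [-0.02,0,0.04,5,5,-8,-1],
    [0,0,0,0,0,0,-1]
  ]
}}

```text
t: 4.28
tcp_pos: [0.3501, -0.4077, 0.421]
eef_rot: [-0.888, 0.862, -1.349]
ft_force: [-0.7, 0.3, 1.1]
finger_gap: 1.003
```

```bash
python3 log.py
```

```text
4.275 [-1.253 -0.216  1.714  0.424  1.524  0.285]
```

```bash
cat > kin.py <<'E'
import numpy as np,itertools
from scipy.spatial.transform import Rotation as Ro
from scipy.optimize import least_squares
def E(ax,a): return Ro.from_euler(ax,a).as_matrix()
D=[eval(l) for l in open("log.txt")]
def rot(q,s4,s6): 
    A=E('z',q[0])
    B=A@E('y',q[1]);Cc=B@E('y',q[2]);Dd=Cc@E('z',s4*q[3]);Ee=Dd@E('y',q[4]);F=Ee@E('z',s6*q[5])
    return A,B,Cc,Dd,Ee,F
best=None
for s4,s6 in itertools.product((1,-1),(1,-1)):
    Cs=[rot(q,s4,s6)[-1].T@Ro.from_rotvec(r).as_matrix() for q,p,r in D]
    M=Ro.from_matrix(Cs).mean().as_matrix();e=max(np.linalg.norm(c-M) for c in Cs)
    if best is None or e<best[0]:best=(e,s4,s6,M)
e,S4,S6,C=best
def fkp(q,v):
    A,B,Cc,Dd,Ee,F=rot(q,S4,S6)
    return np.array([0,0,v[0]])+A@[v[1],v[2],0]+B@[0,0,v[3]]+Cc@[v[4],0,v[5]]+Ee@[v[7],v[8],v[6]]
def res(v): return np.concatenate([fkp(q,v)-p for q,p,r in D]+[1e-4*(np.array(v)-V0)])
V0=np.array([.3,0,0,.4,0,.4,.2,0,0])
V=least_squares(res,V0).x
def fk(q): return fkp(q,V),rot(q,S4,S6)[-1]@C
LO=np.array([-2.98,-.91,.09,-1.24,.2,-2.68]);HI=np.array([2.98,2.08,2.57,4.39,2.65,2.68])
def ik(p,R,q0,n=12):
    best=None;rng=np.random.default_rng(0)
    for i in range(n):
        x0=np.clip(q0 if i==0 else LO+rng.random(6)*(HI-LO),LO+.01,HI-.01)
        def f(q):
            pp,RR=fk(q);return np.concatenate([(pp-p)*5,Ro.from_matrix(RR.T@R).as_rotvec()])
        s=least_squares(f,x0,bounds=(LO,HI))
        k=(s.cost>1e-5, np.linalg.norm(s.x-q0) if s.cost<1e-5 else s.cost)
        if best is None or k<best[0]:best=(k,s.x,s.cost)
    return best[1],best[2]
if __name__=="__main__":
    print(e,S4,S6,C.round(3));print(V.round(4));print(np.abs(res(V)[:3*len(D)]).max())
E
python3 kin.py
```

```text
7.103162246355704e-09 1 1 [[-1.  0.  0.]
 [ 0.  0.  1.]
 [ 0.  1. -0.]]
[ 0.3111  0.      0.0786  0.4116  0.0524  0.5477  0.3089 -0.      0.    ]
7.607320273717022e-09
```

```bash
cat > plan.py <<'E'
from kin import *
c,s=np.cos,np.sin
rad=np.radians
PSI=rad(-128);u=np.array([c(PSI),s(PSI),0]);Z=np.array([0,0,1.]);e=np.array([-u[1],u[0],0]) # az -38
def Rt(y,b,sg):
    y=y/np.linalg.norm(y);x=np.cross(y,b);x=sg*x/np.linalg.norm(x);return np.stack([x,y,np.cross(x,y)],1)
def tcp(pt,R,ahead): return pt-R[:,1]*ahead
butt=np.array([.481,-.304,.244]);w=c(rad(13))*Z+s(rad(13))*u
def first(al,sz,sg,ah=.015):
    R=Rt(c(al)*e-s(al)*Z,-w,sg);return tcp(butt-sz*w,R,ah),R
def lay(bt,beta,sz,al,sg,ah):  # bt butt pos on tile; beta azimuth of bristle direction ; y = -cos z + al*b
    b=np.array([c(beta),s(beta),0])
    R=Rt(-c(al)*Z+s(al)*b,b,sg);p=bt+sz*b;return tcp(p,R,ah),R
cm=np.array([.527,-.248,0])
def final(al,sz,sg,ah,r0=.020,up=0,z0=.007):
    R=Rt(c(al)*e-s(al)*Z,w,sg);p=cm+r0*u+Z*z0+(sz+up)*w;return tcp(p,R,ah),R
E
cat > t1.py <<'E'
from plan import *
q0=np.array(D[-1][0])
for sg in(1,-1):
  for al in(10,20,30):
    q,k=ik(*first(rad(al),.085,sg),q0);print("first",sg,al,q.round(2),k<1e-5)
    q,k=ik(*final(rad(al),.15,sg,.012),q0);print("final",sg,al,q.round(2),k<1e-5)
    q,k=ik(*final(rad(al),.15,sg,.012,up=.15),q0);print("finalup",sg,al,q.round(2),k<1e-5)
E
python3 t1.py
```

```text
first 1 10 [-0.67  0.07  2.57  3.13  0.89  1.81] True
final 1 10 [-0.68  0.11  2.55  3.13  0.92 -1.33] True
finalup 1 10 [-0.78 -0.52  2.57  2.8   0.29 -1.04] False
first 1 20 [-0.67 -0.15  2.57  3.12  0.5   1.83] True
final 1 20 [-0.68 -0.1   2.55  3.12  0.54 -1.31] True
finalup 1 20 [-0.85 -0.63  2.54  1.53  0.2   0.22] False
first 1 30 [-0.67 -0.25  2.52  3.1   0.2   1.87] False
final 1 30 [-0.67 -0.22  2.51  3.09  0.2  -1.27] True
finalup 1 30 [-0.79 -0.61  2.43  0.4   0.29  1.38] True
first -1 10 [-0.67  0.07  2.57  3.13  0.89 -1.33] True
final -1 10 [-0.68  0.11  2.55  3.13  0.92  1.81] True
finalup -1 10 [-0.78 -0.52  2.57  2.8   0.29  2.1 ] False
first -1 20 [-0.67 -0.15  2.57  3.12  0.5  -1.31] True
final -1 20 [-0.68 -0.1   2.55  3.12  0.54  1.83] True
finalup -1 20 [-0.84 -0.64  2.53  1.29  0.2  -2.68] False
first -1 30 [-0.67 -0.25  2.52  3.1   0.2  -1.27] False
final -1 30 [-0.67 -0.22  2.51  3.09  0.2   1.88] True
finalup -1 30 [-0.79 -0.61  2.43  0.4   0.29 -1.76] True
```

```bash
cat > t2.py <<'E'
from plan import *
q0=np.array(D[-1][0])
for az in (-38,52,142,-128):
  ee=np.array([c(rad(az)),s(rad(az)),0])
  for al in(0,15,30,45,60):
   out=[]
   for up in (0,.15):
    y=c(rad(al))*ee-s(rad(al))*Z
    best=None
    for sg in (1,-1):
      R=Rt(y,-w,sg);q,k=ik(tcp(butt-.085*w+up*w,R,.015),R,q0,8)
      if best is None or k<best[1]: best=(q,k,sg)
      if k<1e-5: out.append((sg,q.round(2).tolist()))
   print(az,al,out)
E
python3 t2.py
```

```text
-38 0 [(1, [-0.68, 0.33, 2.52, 3.13, 1.28, 1.8]), (-1, [-0.68, 0.33, 2.52, 3.13, 1.28, -1.34])]
-38 15 []
-38 30 [(1, [-0.79, -0.64, 2.43, 0.36, 0.32, -1.72]), (-1, [-0.79, -0.64, 2.43, 0.36, 0.32, 1.42])]
-38 45 [(1, [-0.67, -0.28, 2.37, 0.02, 0.27, -1.28]), (-1, [-0.67, -0.28, 2.37, 0.02, 0.27, 1.86]), (1, [-0.77, -0.52, 2.24, 0.13, 0.64, -1.44]), (-1, [-0.77, -0.52, 2.24, 0.13, 0.64, 1.71])]
-38 60 [(1, [-0.67, -0.18, 2.18, 0.01, 0.62, -1.15]), (-1, [-0.67, -0.18, 2.18, 0.01, 0.62, 1.99]), (1, [-0.75, -0.35, 2.02, 0.06, 0.94, -1.25]), (-1, [-0.75, -0.35, 2.02, 0.06, 0.94, 1.89])]
52 0 [(1, [-1.2, 0.78, 1.64, 1.15, 1.92, 2.22]), (-1, [-1.2, 0.78, 1.64, 1.15, 1.92, -0.92]), (1, [-1.25, 0.53, 1.65, 1.21, 2.04, 2.44]), (-1, [-1.25, 0.53, 1.65, 1.21, 2.04, -0.7])]
52 15 [(1, [-1.19, 0.61, 1.69, 1.02, 1.76, 2.29]), (-1, [-1.19, 0.61, 1.69, 1.02, 1.76, -0.85]), (1, [-1.24, 0.4, 1.65, 1.05, 1.92, 2.49]), (-1, [-1.24, 0.4, 1.65, 1.05, 1.92, -0.65])]
52 30 [(1, [-1.14, 0.45, 1.73, 0.88, 1.61, 2.38]), (-1, [-1.14, 0.45, 1.73, 0.88, 1.61, -0.76]), (1, [-1.19, 0.28, 1.64, 0.88, 1.81, 2.56]), (
[... 1069 characters left out ...]
42, -1.22, 1.93, 0.81]), (-1, [-0.16, 0.89, 1.42, -1.22, 1.93, -2.33])]
-128 15 [(1, [-0.18, 0.74, 1.48, -1.06, 1.78, 0.76]), (-1, [-0.18, 0.74, 1.48, -1.06, 1.78, -2.38]), (1, [-0.22, 0.49, 1.53, -1.13, 1.83, 0.57]), (-1, [-0.22, 0.49, 1.53, -1.13, 1.83, -2.58])]
-128 30 [(1, [-0.22, 0.58, 1.54, -0.9, 1.62, 0.69]), (-1, [-0.22, 0.58, 1.54, -0.9, 1.62, -2.45]), (1, [-0.27, 0.36, 1.54, -0.94, 1.73, 0.49]), (-1, [-0.27, 0.36, 1.54, -0.94, 1.73, -2.65])]
-128 45 [(1, [-0.29, 0.43, 1.61, -0.72, 1.48, 0.58]), (-1, [-0.29, 0.43, 1.61, -0.72, 1.48, -2.56]), (1, [-0.34, 0.25, 1.55, -0.74, 1.63, 0.39])]
-128 60 [(1, [-0.39, 0.31, 1.66, -0.52, 1.35, 0.43]), (1, [-0.45, 0.15, 1.56, -0.51, 1.55, 0.26])]
```

```bash
cat > t3.py <<'E'
from plan import *
q0=np.array(D[-1][0])
for az in (52,40,30,20):
  ee=np.array([c(rad(az)),s(rad(az)),0]);uu=-ee
  for al in(0,5,10,15,20):
   out=[]
   for up in (0,.17):
    y=c(rad(al))*ee-s(rad(al))*Z; w2=c(rad(13))*Z+s(rad(13))*uu
    for sg in (1,-1):
      R=Rt(y,w2,sg);p=cm+.02*uu+.007*Z+(.15+up)*w2;q,k=ik(tcp(p,R,.02),R,q0,8)
      if k<1e-5: out.append((sg,q.round(2).tolist()))
   print(az,al,out)
E
python3 t3.py
```

```text
52 0 [(1, [-1.21, 0.8, 1.62, 1.14, 1.92, -0.93]), (-1, [-1.21, 0.8, 1.62, 1.14, 1.92, 2.22]), (1, [-1.26, 0.53, 1.63, 1.21, 2.06, -0.68]), (-1, [-1.26, 0.53, 1.63, 1.21, 2.06, 2.46])]
52 5 [(1, [-1.21, 0.74, 1.64, 1.1, 1.87, -0.91]), (-1, [-1.21, 0.74, 1.64, 1.1, 1.87, 2.23]), (1, [-1.26, 0.48, 1.63, 1.16, 2.02, -0.67]), (-1, [-1.26, 0.48, 1.63, 1.16, 2.02, 2.48])]
52 10 [(1, [-1.2, 0.68, 1.66, 1.06, 1.81, -0.89]), (-1, [-1.2, 0.68, 1.66, 1.06, 1.81, 2.26]), (1, [-1.25, 0.44, 1.63, 1.1, 1.98, -0.65]), (-1, [-1.25, 0.44, 1.63, 1.1, 1.98, 2.49])]
52 15 [(1, [-1.19, 0.63, 1.68, 1.01, 1.76, -0.86]), (-1, [-1.19, 0.63, 1.68, 1.01, 1.76, 2.28]), (1, [-1.25, 0.4, 1.63, 1.05, 1.94, -0.63]), (-1, [-1.25, 0.4, 1.63, 1.05, 1.94, 2.51])]
52 20 [(1, [-1.18, 0.57, 1.7, 0.97, 1.71, -0.83]), (-1, [-1.18, 0.57, 1.7, 0.97, 1.71, 2.31]), (1, [-1.24, 0.35, 1.62, 0.99, 1.91, -0.61]), (-1, [-1.24, 0.35, 1.62, 0.99, 1.91, 2.53])]
40 0 [(1, [-1.27, 0.69, 1.82, 1.24, 1.8, -0.98]), (-1, [-1.27, 0.69, 1.82, 1.24, 1.8, 2.16]), (1, [-1.34, 0.37, 1.85, 1.27, 1.93, -0.71]), (-1, [-1.34, 0.37, 1.85, 1.27, 1.93, 2.4
[... 1899 characters left out ...]
1.05]), (-1, [-1.34, 0.45, 2.17, 1.42, 1.56, 2.09]), (1, [-1.44, 0.01, 2.22, 1.37, 1.69, -0.68]), (-1, [-1.44, 0.01, 2.22, 1.37, 1.69, 2.47])]
20 10 [(1, [-1.33, 0.37, 2.19, 1.38, 1.49, -0.99]), (-1, [-1.33, 0.37, 2.19, 1.38, 1.49, 2.16]), (1, [-1.43, -0.05, 2.21, 1.31, 1.64, -0.61]), (-1, [-1.43, -0.05, 2.21, 1.31, 1.64, 2.53])]
20 15 [(1, [-1.32, 0.29, 2.2, 1.34, 1.42, -0.91]), (-1, [-1.32, 0.29, 2.2, 1.34, 1.42, 2.23]), (1, [-1.41, -0.11, 2.2, 1.25, 1.6, -0.55]), (-1, [-1.41, -0.11, 2.2, 1.25, 1.6, 2.59])]
20 20 [(1, [-1.3, 0.22, 2.21, 1.28, 1.36, -0.84]), (-1, [-1.3, 0.22, 2.21, 1.28, 1.36, 2.3]), (1, [-1.39, -0.16, 2.18, 1.18, 1.56, -0.48]), (-1, [-1.39, -0.16, 2.18, 1.18, 1.56, 2.66])]
```

```bash
cat > go.py <<'E'
from plan import *
from station import robot
def rows(p,R,n=None,show=True,st=None,g=None):
    st=st or robot.state()
    p0=np.array(st["tcp_pos"]);R0=Ro.from_rotvec(st["eef_rot"]).as_matrix()
    rv=Ro.from_matrix(R0.T@R).as_rotvec();ang=np.degrees(np.linalg.norm(rv));dist=np.linalg.norm(p-p0)
    need=max(ang/9.5,dist/.055,1);n=n or int(np.ceil(need))
    out=[];q=np.array(st["joint_pos"]);mx=0
    for i in range(n):
        Ri=R0@Ro.from_rotvec(rv*i/n).as_matrix()
        d=Ri.T@((p-p0)/n);out.append([round(v,4) for v in d]+[round(v,1) for v in np.degrees(rv/n)])
        q2,k=ik(p0+(p-p0)*(i+1)/n,R0@Ro.from_rotvec(rv*(i+1)/n).as_matrix(),q,1)
        mx=max(mx,(abs(q2-q)/.125/np.array([2.57,2.57,3.01,3.14,3.14,3.14])).max());q=q2
        if k>1e-5:print("IK fail row",i,k)
    if show:
        print("n",n,"dist",dist.round(4),"ang",ang.round(1),"maxspeed",mx.round(2),"qend",q.round(2))
        for r in out:print(r)
    return out
E
python3 - <<'E'
from go import *
p,R=None,None
E52=np.array([c(rad(52)),s(rad(52)),0])
al=rad(20);R=Rt(c(al)*E52-s(al)*Z,-w,-1);p=tcp(butt-.09*w,R,.019)
np.savez("first.npz",p=p,R=R);print(p,R.round(3))
rows(p-.09*R[:,1],R)
E
```

```text
[ 0.48247231 -0.30211552  0.16280508] [[ 0.788  0.579  0.211]
 [-0.616  0.74   0.27 ]
 [ 0.    -0.342  0.94 ]]
n 7 dist 0.2443 ang 65.9 maxspeed 0.48 qend [-1.29  0.58  1.6   0.9   1.83 -0.82]
[np.float64(-0.0049), np.float64(0.0344), np.float64(-0.0033), np.float64(6.0), np.float64(-4.9), np.float64(5.3)]
[np.float64(-0.0021), np.float64(0.0342), np.float64(-0.0065), np.float64(6.0), np.float64(-4.9), np.float64(5.3)]
[np.float64(0.0003), np.float64(0.0334), np.float64(-0.01), np.float64(6.0), np.float64(-4.9), np.float64(5.3)]
[np.float64(0.0024), np.float64(0.0321), np.float64(-0.0135), np.float64(6.0), np.float64(-4.9), np.float64(5.3)]
[np.float64(0.0039), np.float64(0.0302), np.float64(-0.017), np.float64(6.0), np.float64(-4.9), np.float64(5.3)]
[np.float64(0.005), np.float64(0.0278), np.float64(-0.0205), np.float64(6.0), np.float64(-4.9), np.float64(5.3)]
[np.float64(0.0056), np.float64(0.025), np.float64(-0.0237), np.float64(6.0), np.float64(-4.9), np.float64(5.3)]
```

Emit:
{"name": "send_rows", "arguments": {
  "rows": [
    [-0.005,0.034,-0.003,6,-5,5.3,0.1],
    [-0.002,0.034,-0.007,6,-5,5.3,0.1],
    [0,0.033,-0.01,6,-5,5.3,0.1],
    [0.002,0.032,-0.014,6,-5,5.3,0.1],
    [0.004,0.03,-0.017,6,-5,5.3,0.1]
  ]
}}

```text
t: 4.9
tcp_pos: [0.4072, -0.3838, 0.2626]
eef_rot: [-0.516, 0.289, -0.847]
ft_force: [-0.5, 0.1, 0.2]
finger_gap: 0.45
```

```bash
sed -i 's/\[round(v,4) for v in d\]+\[round(v,1) for v in np.degrees(rv\/n)\]/[round(float(v),4) for v in d]+[round(float(v),1) for v in np.degrees(rv\/n)]/' go.py; python3 - <<'E'
from go import *
f=np.load("first.npz");rows(f["p"]-.09*f["R"][:,1],f["R"])
E
```

```text
n 2 dist 0.0744 ang 17.9 maxspeed 0.48 qend [-1.29  0.58  1.6   0.9   1.83 -0.82]
[0.0029, 0.0302, -0.0215, 6.2, -3.9, 5.1]
[0.004, 0.0273, -0.0249, 6.2, -3.9, 5.1]
```

Emit:
{"name": "send_rows", "arguments": {
  "rows": [
    [0.003,0.03,-0.022,6.2,-4,5.1,0.1],
    [0.004,0.027,-0.025,6.2,-4,5.1,0.1],
    [0,0,0,0,0,0,0.1]
  ]
}}

```text
t: 5.28
tcp_pos: [0.4283, -0.368, 0.1817]
eef_rot: [-0.329, 0.117, -0.645]
ft_force: [-0.9, -0.2, -0.6]
finger_gap: 0.453
```

```bash
cat > look.py <<'E'
import sys
from h import *
# draw brush model predicted on wrist + scene
n=sys.argv[1]
st=robot.state();c=robot.camera("wrist");save(c,n+"_w.png");pickle.dump((c,st),open(n+"_w.pkl","wb"))
s=robot.camera("scene");pickle.dump(s,open(n+"_s.pkl","wb"))
cr=cv2.resize(s["image"][200:380,200:380,::-1],(600,600),interpolation=cv2.INTER_CUBIC);cv2.imwrite("pics/"+n+"_s.png",cr)
print(st["t"],st["tcp_pos"].round(4),st["finger_gap"],st["ft_force"].round(1))
for nm in sys.argv[2:]:
    for cam,k in(("wrist",c),("scene",s)):
        print(nm,cam,[(np.round(d["centre"],4).tolist(),round(d["score"],2)) for d in robot.pinpoint(k,nm)][:2])
E
python3 look.py pre brush_butt; python3 - <<'E'
from go import *
f=np.load("first.npz");rows(f["p"],f["R"])
E
```

```text
5.275 [ 0.4283 -0.368   0.1817] 0.4528454898863557 [-0.9 -0.2 -0.6]
brush_butt wrist [([0.4814, -0.3033, 0.2423], 0.75)]
brush_butt scene [([0.4807, -0.3007, 0.2412], 0.75)]
n 2 dist 0.0937 ang 1.0 maxspeed 0.19 qend [-1.18  0.56  1.7   0.97  1.71 -0.83]
[-0.0008, 0.0468, 0.0006, 0.2, 0.5, -0.1]
[-0.0008, 0.0468, 0.0005, 0.2, 0.5, -0.1]
```

View pics/pre_w.png

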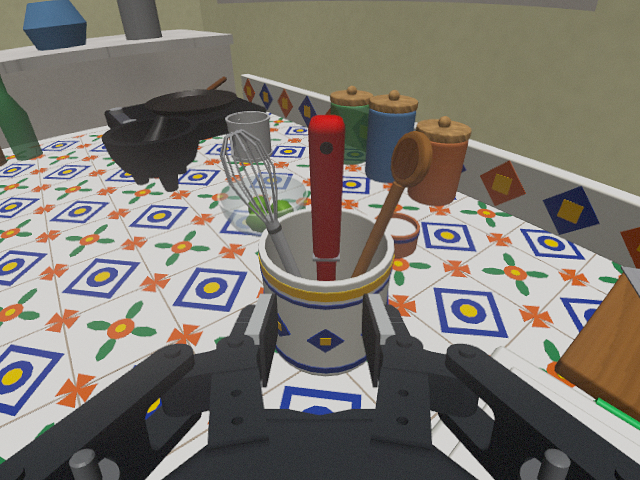

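View pics/pre_s.png

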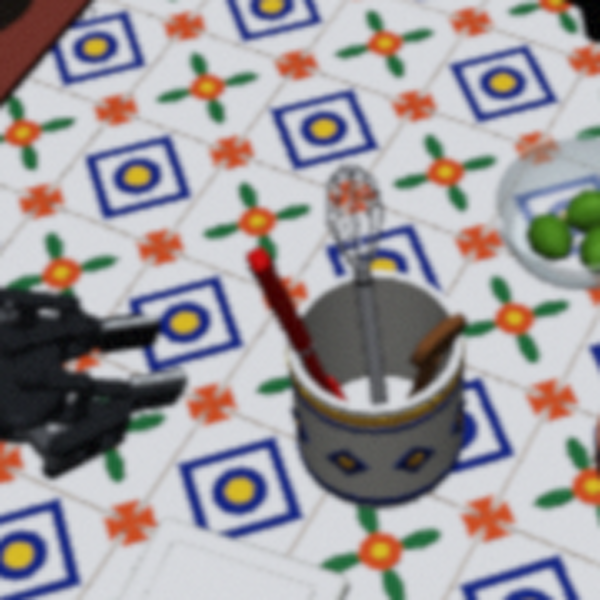

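The wrist view shows the handle upright at column 325, midway between the fingers, with the butt at (326,118). The networks agree with my butt estimate to 2–3 mm.

Emit:
{"name": "send_rows", "arguments": {
  "rows": [
    [-0.001,0.035,0.001,0.2,0.3,0,0.1],
    [-0.001,0.035,0.001,0.2,0.3,0,0.1],
    [0,0.019,0,0,0,0,0.1],
    [0,0.004,0,0,0,0,0.1]
  ]
}}

```text
t: 5.98
tcp_pos: [0.4843, -0.3084, 0.1799]
eef_rot: [-0.369, 0.089, -0.663]
ft_force: [0.5, 0.4, 0.9]
finger_gap: 0.449
```

```bash
python3 look.py at1; python3 - <<'E'
from go import *
f=np.load("first.npz");rows(f["p"],f["R"])
E
```

```text
5.975 [ 0.4843 -0.3084  0.1799] 0.44896812331107006 [0.5 0.4 0.9]
n 1 dist 0.0181 ang 2.3 maxspeed 0.11 qend [-1.18  0.56  1.7   0.97  1.71 -0.83]
[-0.0062, 0.0102, -0.0136, 1.2, 1.8, 0.8]
```

View pics/at1_w.png

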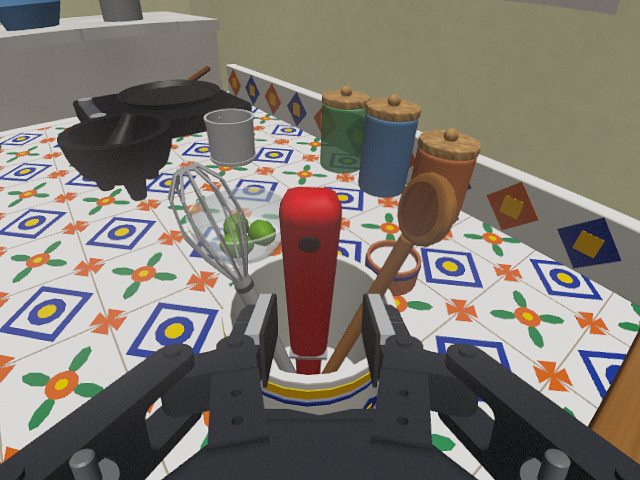

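View pics/at1_s.png

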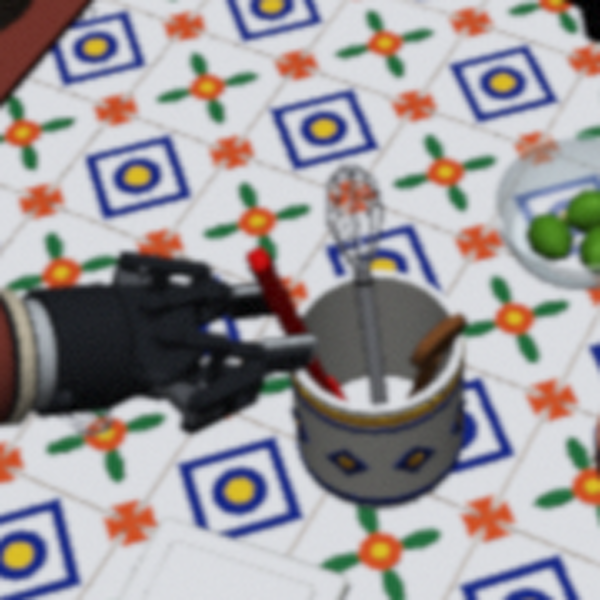

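Emit:
{"name": "send_rows", "arguments": {
  "rows": [
    [-0.006,0.009,-0.012,1.2,1.8,0.8,0.1],
    [0,0,0,0,0,0,0.1]
  ]
}}

```text
t: 6.32
tcp_pos: [0.4815, -0.3038, 0.1643]
eef_rot: [-0.336, 0.117, -0.657]
ft_force: [-0.5, -0.5, -0.3]
finger_gap: 0.45
```

```bash
python3 - <<'E'
from go import *
f=np.load("first.npz");rows(f["p"],f["R"]);print(robot.state()["tcp_pos"])
E
```

```text
n 1 dist 0.0025 ang 0.1 maxspeed 0.01 qend [-1.18  0.56  1.7   0.97  1.71 -0.83]
[-0.0002, 0.0024, -0.0008, 0.0, -0.1, 0.0]
[ 0.48145174 -0.30379203  0.16432017]
```

Emit:
{"name": "send_rows", "arguments": {
  "rows": [
    [0,0,0,0,0,0,0.5],
    [0,0,0,0,0,0,1],
    [0,0,0,0,0,0,1],
    [0,0,0,0,0,0,1],
    [0,0,0,0,0,0,1]
  ],
  "force": 50
}}

```text
t: 6.95
tcp_pos: [0.4812, -0.3046, 0.1637]
eef_rot: [-0.335, 0.117, -0.658]
ft_force: [-0.1, -0.0, -0.5]
finger_gap: 0.193
```

```bash
python3 look.py gr1; python3 - <<'E'
from go import *
st=robot.state();R=Ro.from_rotvec(st["eef_rot"]).as_matrix();p=st["tcp_pos"]
rows(p+.15*w,R)
E
```

```text
6.95 [ 0.4812 -0.3046  0.1637] 0.19278614804522604 [-0.1 -0.  -0.5]
n 3 dist 0.15 ang 0.0 maxspeed 0.23 qend [-1.23  0.37  1.64  0.99  1.89 -0.63]
[-0.0001, -0.0272, 0.042, 0.0, 0.0, 0.0]
[-0.0001, -0.0272, 0.042, 0.0, 0.0, 0.0]
[-0.0001, -0.0272, 0.042, 0.0, 0.0, 0.0]
```

View pics/gr1_w.png

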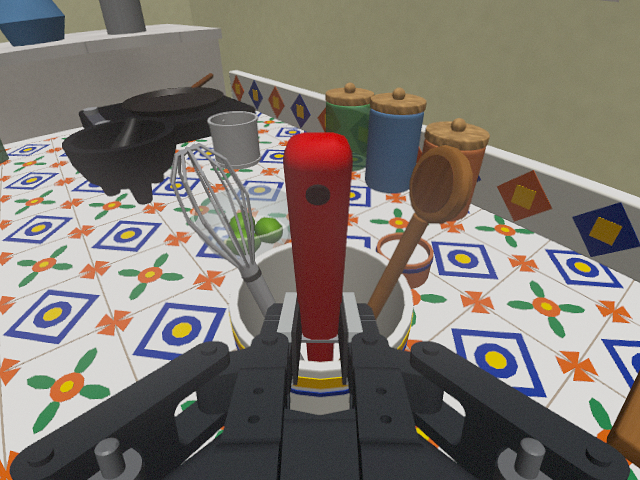

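Emit:
{"name": "send_rows", "arguments": {
  "rows": [
    [0,-0.007,0.011,0,0,0,1],
    [0,-0.014,0.021,0,0,0,1],
    [0,-0.016,0.025,0,0,0,1],
    [0,-0.018,0.028,0,0,0,1],
    [0,-0.018,0.028,0,0,0,1]
  ]
}}

```text
t: 7.68
tcp_pos: [0.4619, -0.3281, 0.3018]
eef_rot: [-0.332, 0.119, -0.656]
ft_force: [-0.6, 0.2, -0.6]
finger_gap: 0.191
```

Emit:
{"name": "send_rows", "arguments": {
  "rows": [
    [0,-0.018,0.03,0,0,0,1],
    [0,-0.016,0.03,0,0,0,1],
    [0,0,0,0,0,0,1]
  ]
}}

```text
t: 8.05
tcp_pos: [0.4534, -0.339, 0.3805]
eef_rot: [-0.342, 0.112, -0.658]
ft_force: [0.2, -0.2, -2.1]
finger_gap: 0.193
```

```bash
python3 look.py up1 brush_tip brush_butt crock_mouth
```

```text
8.05 [ 0.4534 -0.339   0.3805] 0.19316369927658872 [ 0.2 -0.2 -2.1]
brush_tip wrist [([0.4875, -0.2975, 0.2249], 0.74), ([0.4528, -0.3384, 0.4573], 0.66)]
brush_tip scene [([0.4896, -0.2985, 0.2243], 0.7), ([0.5865, -0.0341, 0.0014], 0.23)]
brush_butt wrist [([0.4552, -0.3389, 0.4611], 0.6)]
brush_butt scene [([0.4544, -0.3291, 0.4562], 0.62)]
crock_mouth wrist [([0.5269, -0.2482, 0.118], 0.57)]
crock_mouth scene [([0.5246, -0.2472, 0.1179], 0.83), ([0.4509, -0.3371, 0.4595], 0.24)]
```

View pics/up1_s.png

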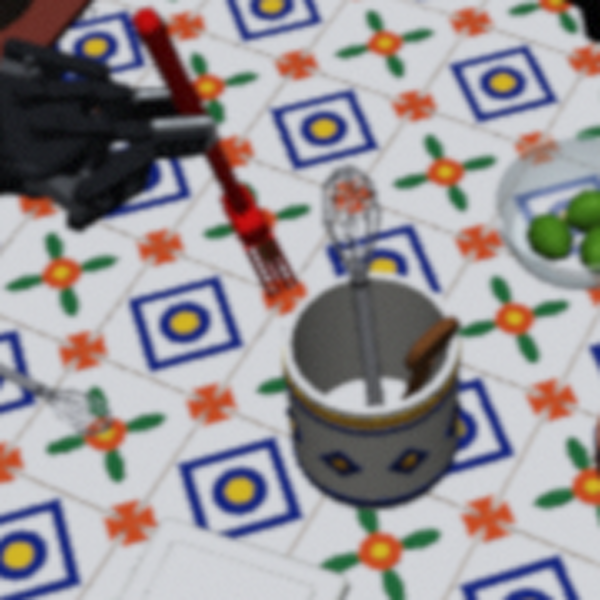

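View pics/up1_w.png

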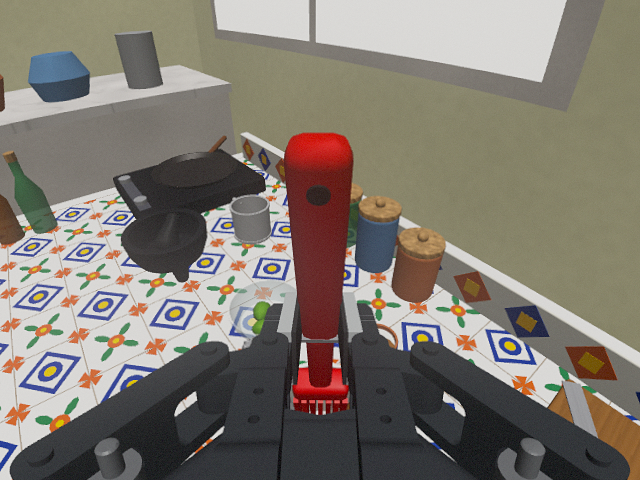

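```bash
cat > t4.py <<'E'
from go import *
st=robot.state();q0=st["joint_pos"]
al=rad(10);E28=np.array([c(rad(28)),s(rad(28)),0]);w2=c(rad(13))*Z-s(rad(13))*E28
Rf=Rt(c(al)*E28-s(al)*Z,w2,1);pf=tcp(cm-.02*E28+.007*Z+(.15+.17)*w2,Rf,.02);qf,k=ik(pf,Rf,q0,6);print("qf",qf.round(2),k)
for cx,cy in((.42,-.1),(.40,-.05)):
 for beta in range(-180,180,20):
  b=np.array([c(rad(beta)),s(rad(beta)),0]);bt=np.array([cx,cy,.009])-.12*b
  p1,R1=lay(bt,rad(beta),.09,rad(33),-1,.019);q1,k1=ik(p1,R1,q0,6)
  p2,R2=lay(bt,rad(beta),.15,rad(-23),1,.02);q2,k2=ik(p2,R2,qf,6)
  a2=np.degrees(Ro.from_matrix(R2.T@Rf).magnitude())
  if k1<1e-5 and k2<1e-5:print(cx,cy,beta,q1.round(2),q2.round(2),"d1",abs(q1-q0).max().round(2),"dq2f",abs(q2-qf).max().round(2),a2.round())
E
python3 t4.py
```

```text
qf [-1.39  0.09  2.07  1.25  1.73 -0.64] 2.0614982455534687e-18
0.42 -0.1 -180 [-0.28  0.58  1.64 -0.15  1.48  1.35] [-0.65 -0.28  2.56  0.44  0.59 -2.56] d1 1.88 dq2f 1.92 163.0
0.42 -0.1 -120 [ 0.    0.39  1.92 -0.53  1.2   0.82] [-0.8   0.1   2.22  0.46  1.    2.58] d1 1.54 dq2f 3.21 160.0
0.42 -0.1 -100 [ 0.06  0.27  2.08 -0.66  1.04  0.65] [-0.75  0.21  2.08  0.38  1.1   2.35] d1 1.67 dq2f 2.99 148.0
0.42 -0.1 -80 [ 0.07  0.13  2.26 -0.79  0.86  0.46] [-0.67  0.3   1.96  0.28  1.2   2.15] d1 1.81 dq2f 2.78 137.0
0.42 -0.1 -60 [ 0.01 -0.04  2.44 -0.91  0.64  0.2 ] [-0.59  0.38  1.87  0.18  1.27  1.94] d1 1.92 dq2f 2.58 127.0
0.42 -0.1 40 [-0.96  0.02  2.38  0.73  0.95  2.55] [-0.14  0.35  1.9  -0.32  1.18  0.9 ] d1 3.09 dq2f 1.57 103.0
0.42 -0.1 60 [-0.91  0.18  2.2   0.6   1.09  2.38] [-0.08  0.28  2.   -0.41  1.08  0.68] d1 2.91 dq2f 1.66 106.0
0.42 -0.1 80 [-0.83  0.31  2.03  0.48  1.22  2.22] [-0.05  0.17  2.13 -0.5   0.95  0.44] d1 2.76 dq2f 1.75 112.0
0.42 -0.1 100 [-0.73  0.42  1.87  0.35  1.33  2.06] [-0.06  0.05  2.26 -0.55  0.81  0.15] d1 2.6 dq2f 1.81 120.0
0.42 -0.1 1
[... 766 characters left out ...]
1.89 dq2f 2.62 127.0
0.4 -0.05 40 [-0.92 -0.1   2.5   0.75  0.93  2.59] [-0.05  0.32  1.94 -0.29  1.19  0.97] d1 3.12 dq2f 1.61 103.0
0.4 -0.05 60 [-0.87  0.08  2.31  0.63  1.06  2.39] [ 0.02  0.25  2.04 -0.38  1.1   0.76] d1 2.93 dq2f 1.64 106.0
0.4 -0.05 80 [-0.79  0.23  2.14  0.5   1.18  2.24] [ 0.06  0.15  2.15 -0.47  0.99  0.53] d1 2.77 dq2f 1.72 112.0
0.4 -0.05 100 [-0.69  0.34  1.99  0.38  1.29  2.09] [ 0.07  0.03  2.29 -0.54  0.86  0.26] d1 2.62 dq2f 1.79 120.0
0.4 -0.05 120 [-0.57  0.43  1.86  0.26  1.38  1.93] [ 0.03 -0.11  2.42 -0.56  0.71 -0.09] d1 2.47 dq2f 1.81 129.0
0.4 -0.05 140 [-0.45  0.49  1.77  0.13  1.44  1.76] [-0.1  -0.27  2.55 -0.42  0.57 -0.64] d1 2.3 dq2f 1.68 139.0
```

```bash
cat > jp.py <<'E'
from go import *
LIM=np.array([2.57,2.57,3.01,3.14,3.14,3.14])
def jpath(q0,q1,mid=None,frac=.5,maxd=.055,maxa=9.5):
    pts=[q0]+([mid] if mid is not None else [])+[q1]
    out=[];cur=[]
    for a,b in zip(pts[:-1],pts[1:]):
        n=1
        while True:
            qs=[a+(b-a)*i/n for i in range(n+1)];F=[fk(q) for q in qs]
            ok=(abs(b-a)/n/.125<=frac*LIM).all()
            for (p,R),(p2,R2) in zip(F[:-1],F[1:]):
                ok&=np.linalg.norm(p2-p)<=maxd and np.degrees(Ro.from_matrix(R.T@R2).magnitude())<=maxa
            if ok:break
            n+=1
        for (p,R),(p2,R2) in zip(F[:-1],F[1:]):
            out.append([round(float(v),3) for v in R.T@(p2-p)]+[round(float(v),1) for v in np.degrees(Ro.from_matrix(R.T@R2).as_rotvec())]);cur.append((p2,R2))
    return out,cur
E
cat > t5.py <<'E'
from jp import *
st=robot.state();q0=st["joint_pos"];p0,R0=fk(q0)
bm=np.array([.4547,-.3365,.459]);tm=np.array([.4885,-.298,.2246])
bn=-w; mid=(bm+tm)/2
nom=p0+0  # nominal butt from grasp
print("measured axis",((tm-bm)/np.linalg.norm(tm-bm)).round(3),"nom",bn.round(3))
pg=np.array([0.4812,-0.3046,0.1637]);gb=np.array([.481,-.303,.243])-pg # at grasp time
print("butt in tool: grasp-time",(R0.T@gb).round(4),"measured",(R0.T@(bm-p0)).round(4))
bl=R0.T@bn;print("b in tool",bl.round(3))
B=(R0.T@gb+R0.T@(mid-bn*.12-p0))/2;print("B",B.round(4),"at z=90",(B+.09*bl).round(4))
np.savez("held.npz",B=B,bl=bl)
for beta in (60,70,80,90):
 for gam in (0,3,5):
  h=np.array([c(rad(beta))*c(rad(gam)),s(rad(beta))*c(rad(gam)),-s(rad(gam))])
  # rotation mapping bl->h and tool x -> horizontal: x perpendicular
  xt=-np.cross(Rt(-Z,h,-1)[:,1]*0-Z,h);xt/=np.linalg.norm(xt)
  # local frame: (bl, xl) with xl=tool x orthogonalised
  xl=np.array([1,0,0])-bl*bl[0];xl/=np.linalg.norm(xl)
  L=np.stack([bl,xl,np.cross(bl,xl)],1);G=np.stack([h,xt,np.cross(h,xt)],1);R1=G@L.T
  ctr=np.array([.42,-.10,0]);tip=ctr+.12*h;tip[2]=.0105
  p1=tip-.24*h-R1@B
  q1,k=ik(p1,R1,q0,8)
  cor=[(p1+R1@np.array([0,.0245,sz]))[2] for sz in(.011,-.011)]
  print(beta,gam,q1.round(2),k<1e-5,"corner z",np.round(cor,4),"butt z",(tip-.24*h)[2].round(4), "y",R1[:,1].round(2))
E
python3 t5.py
```

```text
measured axis [ 0.141  0.16  -0.977] nom [ 0.138  0.177 -0.974]
butt in tool: grasp-time [-0.0014 -0.026   0.0749] measured [-0.     -0.0273  0.0796]
b in tool [ 0.003  0.544 -0.839]
B [ 0.     -0.0273  0.0769] at z=90 [0.0003 0.0217 0.0014]
60 0 [-0.91  0.17  2.2   0.6   1.1   2.39] True corner z [0.0029 0.0149] butt z 0.0105 y [ 0.27  0.47 -0.84]
60 3 [-0.88  0.12  2.21  0.56  1.08  2.45] True corner z [0.0111 0.0221] butt z 0.0231 y [ 0.25  0.43 -0.87]
60 5 [-0.86  0.09  2.21  0.53  1.07  2.5 ] True corner z [0.0166 0.0269] butt z 0.0314 y [ 0.24  0.41 -0.88]
70 0 [-0.88  0.24  2.11  0.54  1.16  2.31] True corner z [0.0029 0.0149] butt z 0.0105 y [ 0.19  0.51 -0.84]
70 3 [-0.85  0.19  2.12  0.5   1.15  2.36] True corner z [0.0111 0.0221] butt z 0.0231 y [ 0.17  0.47 -0.87]
70 5 [-0.83  0.16  2.13  0.48  1.13  2.4 ] True corner z [0.0166 0.0269] butt z 0.0314 y [ 0.16  0.44 -0.88]
80 0 [-0.83  0.3   2.03  0.48  1.23  2.23] True corner z [0.0029 0.0149] butt z 0.0105 y [ 0.1   0.54 -0.84]
80 3 [-0.81  0.25  2.05  0.45  1.2   2.27] True corner z [0.0111 0.0221] butt z 0.0231 y [ 0.09  0.49 -0.87]
80 5 [-0.79  0.22  2.06  0.43  1.19  2.3 ] True corner z [0.0166 0.0269] butt z 0.0314 y [ 0.08  0.46 -0.88]
90 0 [-0.79  0.36  1.95  0.41  1.29  2.15] True corner z [0.0029 0.0149] butt z 0.0105 y [ 0.    0.54 -0.84]
90 3 [-0.76  0.31  1.97  0.39  1.26  2.18] True corner z [0.0111 0.0221] butt z 0.0231 y [ 0.    0.5  -0.87]
90 5 [-0.75  0.28  1.99  0.37  1.24  2.21] True corner z [0.0166 0.0269] butt z 0.0314 y [ 0.    0.47 -0.88]
```

```bash
cat > t6.py <<'E'
from jp import *
st=robot.state();q0=st["joint_pos"];H=np.load("held.npz");B,bl=H["B"],H["bl"]
def layp(beta,gam,ctr,tz):
  h=np.array([c(rad(beta))*c(rad(gam)),s(rad(beta))*c(rad(gam)),-s(rad(gam))])
  xt=np.cross(Z,h);xt/=np.linalg.norm(xt)
  xl=np.array([1,0,0])-bl*bl[0];xl/=np.linalg.norm(xl)
  L=np.stack([bl,xl,np.cross(bl,xl)],1);G=np.stack([h,xt,np.cross(h,xt)],1);R1=G@L.T
  tip=np.array(ctr)+.12*h;tip[2]=tz
  return tip-.24*h-R1@B,R1
if __name__=="__main__":
  for hz in (.15,.25):
   ph,Rh=layp(80,1,[.42,-.10,0],hz);qh,k=ik(ph,Rh,q0,8);print(qh.round(2),k)
   for m in (None,1):
    mid=None
    if m: 
        pm,Rm=fk(q0);mid,k=ik(pm+np.array([-.08,.0,.05]),Rm,q0,2);print("mid",mid.round(2),k)
    o,cur=jpath(q0,qh,mid)
    mn=9;mz=9
    for p,R in cur:
      for s_ in np.linspace(0,.24,13):
        x=p+R@(B+s_*bl);mz=min(mz,x[2])
        if np.linalg.norm(x[:2]-cm[:2])<.11: mn=min(mn,x[2])
    print(hz,m,len(o),"min over crock",mn,"min",mz)
    if hz==.15 and m:
      for r in o:print(r)
E
python3 t6.py
```

```text
[-0.83  0.03  2.    0.44  1.48  2.37] 1.9209368037405438e-17
0.15 None 20 min over crock 0.16836392448995594 min 0.1500000002155496
mid [-1.37  0.19  1.63  0.98  2.1  -0.54] 2.749073734357915e-20
0.15 1 22 min over crock 0.172361088889504 min 0.1500000002155496
[-0.031, -0.033, 0.015, 0.0, -0.1, -0.0]
[-0.033, -0.03, 0.015, -0.0, 0.1, 0.0]
[0.0, 0.017, -0.008, -1.8, 9.0, 0.7]
[0.001, 0.017, -0.007, -1.9, 8.9, 0.4]
[0.002, 0.017, -0.007, -2.0, 8.8, 0.1]
[0.002, 0.017, -0.007, -2.0, 8.7, -0.2]
[0.003, 0.017, -0.006, -2.0, 8.6, -0.5]
[0.003, 0.017, -0.006, -1.9, 8.5, -0.8]
[0.003, 0.017, -0.005, -1.8, 8.4, -1.1]
[0.004, 0.016, -0.005, -1.7, 8.3, -1.4]
[0.004, 0.016, -0.004, -1.4, 8.2, -1.7]
[0.004, 0.016, -0.004, -1.2, 8.1, -1.9]
[0.004, 0.016, -0.004, -0.9, 8.1, -2.1]
[0.004, 0.015, -0.003, -0.6, 8.0, -2.2]
[0.004, 0.015, -0.003, -0.2, 7.9, -2.3]
[0.005, 0.015, -0.002, 0.1, 7.8, -2.3]
[0.005, 0.014, -0.002, 0.5, 7.7, -2.2]
[0.005, 0.014, -0.002, 0.8, 7.6, -2.1]
[0.005, 0.014, -0.001, 1.2, 7.5, -2.0]
[0.005, 0.013, -0.001, 1.4, 7.4, -1.7]
[0.005, 0.013, -0.0, 1.7, 7.3, -1.5]
[0.004, 0.012, -0.0, 1.9, 7.2, -1.2]
[-0.83 -0.09  1.91  0.44  1.67  2.46] 1.3217126981095592e-21
0.25 None 19 min over crock 0.21417862358945527 min 0.21417862358945527
mid [-1.37  0.19  1.63  0.98  2.1  -0.54] 2.749073734357915e-20
0.25 1 22 min over crock 0.24832452488829218 min 0.24832452488829218
```

```bash
cat > t7.py <<'E'
from t6 import *
import sys
def clear(cur):
    mn=9;mz=9
    for p,R in cur:
      for s_ in np.linspace(0,.24,13):
        x=p+R@(B+s_*bl);mz=min(mz,x[2])
        if np.linalg.norm(x[:2]-cm[:2])<.11: mn=min(mn,x[2])
    return mn,mz
if __name__=="__main__":
    mid=None
    ph,Rh=layp(80,1,[.42,-.10,0],float(sys.argv[1]));qh,k=ik(ph,Rh,q0,8)
    if len(sys.argv)>2: pm,Rm=fk(q0);mid,k=ik(pm+np.array([-.08,.03,.06]),Rm,q0,2)
    o,cur=jpath(q0,qh,mid);print(st["t"],len(o),clear(cur))
    print(str(o[:10]))
E
python3 t7.py .25 1
```

```text
8.45 22 (np.float64(0.254584516009685), np.float64(0.2499999999992496))
[[-0.04, -0.025, 0.025, 0.1, -0.1, -0.0], [-0.041, -0.019, 0.023, -0.1, 0.1, 0.0], [-0.001, 0.014, -0.004, -1.9, 8.8, 0.9], [-0.001, 0.014, -0.004, -2.0, 8.7, 0.6], [-0.0, 0.014, -0.004, -2.1, 8.7, 0.3], [0.0, 0.014, -0.004, -2.1, 8.6, -0.1], [0.0, 0.014, -0.004, -2.1, 8.5, -0.4], [0.001, 0.013, -0.003, -2.0, 8.4, -0.7], [0.001, 0.013, -0.003, -1.9, 8.4, -1.1], [0.001, 0.013, -0.003, -1.7, 8.3, -1.4]]
```

Emit:
{"name": "send_rows", "arguments": {
  "rows": [
    [-0.04,-0.025,0.025,0,0,0,1],
    [-0.041,-0.019,0.023,0,0,0,1],
    [-0.001,0.014,-0.004,-1.9,8.8,0.9,1],
    [-0.001,0.014,-0.004,-2,8.7,0.6,1],
    [0,0.014,-0.004,-2.1,8.7,0.3,1]
  ]
}}

```text
t: 9.07
tcp_pos: [0.3898, -0.276, 0.4068]
eef_rot: [-0.27, 0.615, -0.687]
ft_force: [0.9, 0.0, -1.6]
finger_gap: 0.198
```

Emit:
{"name": "send_rows", "arguments": {
  "rows": [
    [0,0.014,-0.004,-2.1,8.6,-0.1,1],
    [0,0.014,-0.004,-2.1,8.5,-0.4,1],
    [0.001,0.013,-0.003,-2,8.4,-0.7,1],
    [0.001,0.013,-0.003,-1.9,8.4,-1.1,1],
    [0.001,0.013,-0.003,-1.7,8.3,-1.4,1]
  ]
}}

```text
t: 9.7
tcp_pos: [0.4089, -0.2238, 0.3583]
eef_rot: [-0.194, 1.407, -0.793]
ft_force: [-0.7, 0.3, -0.6]
finger_gap: 0.195
```

```bash
python3 t7.py .25
```

```text
9.7 11 (np.float64(0.2640032030828856), np.float64(0.2499999999992496))
[[0.001, 0.013, -0.003, -1.5, 8.7, -1.9], [0.001, 0.013, -0.003, -1.1, 8.6, -2.1], [0.002, 0.012, -0.002, -0.8, 8.6, -2.3], [0.002, 0.012, -0.002, -0.3, 8.5, -2.4], [0.002, 0.011, -0.002, 0.1, 8.4, -2.4], [0.002, 0.011, -0.002, 0.5, 8.3, -2.4], [0.002, 0.01, -0.002, 0.9, 8.2, -2.2], [0.002, 0.01, -0.001, 1.3, 8.1, -2.0], [0.002, 0.009, -0.001, 1.6, 8.1, -1.8], [0.002, 0.009, -0.001, 1.9, 8.0, -1.4]]
```

Emit:
{"name": "send_rows", "arguments": {
  "rows": [
    [0.001,0.013,-0.003,-1.5,8.7,-1.9,1],
    [0.001,0.013,-0.003,-1.1,8.6,-2.1,1],
    [0.002,0.012,-0.002,-0.8,8.6,-2.3,1],
    [0.002,0.012,-0.002,-0.3,8.5,-2.4,1],
    [0.002,0.011,-0.002,0.1,8.4,-2.4,1]
  ]
}}

```text
t: 10.32
tcp_pos: [0.4149, -0.1761, 0.3108]
eef_rot: [-0.09, 2.17, -1.047]
ft_force: [1.0, -0.8, -1.5]
finger_gap: 0.192
```

Emit:
{"name": "send_rows", "arguments": {
  "rows": [
    [0.002,0.011,-0.002,0.5,8.3,-2.4,1],
    [0.002,0.01,-0.002,0.9,8.2,-2.2,1],
    [0.002,0.01,-0.001,1.3,8.1,-2,1],
    [0.002,0.009,-0.001,1.6,8.1,-1.8,1],
    [0.002,0.009,-0.001,1.9,8,-1.4,1]
  ]
}}

```text
t: 10.95
tcp_pos: [0.411, -0.139, 0.2698]
eef_rot: [-0.173, -2.763, 1.464]
ft_force: [-0.1, 0.9, -1.9]
finger_gap: 0.194
```

```bash
python3 t7.py .08; cat > look2.py <<'E'
import sys
from h import *
n=sys.argv[1];x0,y0,x1,y1=map(int,sys.argv[2].split(","))
st=robot.state();s=robot.camera("scene");t=robot.camera("top")
pickle.dump((s,t,st),open(n+"_st.pkl","wb"))
sc=[]
for k,b in((s,(x0,y0,x1,y1)),(t,tuple(map(int,sys.argv[3].split(","))))):
    sc.append(cv2.resize(k["image"][b[1]:b[3],b[0]:b[2],::-1],(400,400),interpolation=cv2.INTER_CUBIC))
cv2.imwrite("pics/"+n+".png",np.hstack(sc));print(st["t"])
for nm in sys.argv[4:]:
    for cam,k in(("top",t),("scene",s)):
        print(nm,cam,[(np.round(d["centre"],4).tolist(),round(d["score"],2)) for d in robot.pinpoint(k,nm)][:2])
E
python3 look2.py hov 200,150,400,350 240,150,440,350 brush_butt brush_tip
```

```text
10.95 4 (9, np.float64(0.07999999956080586))
[[-0.004, 0.034, 0.026, 0.4, 1.3, 0.3], [-0.001, 0.035, 0.024, 0.6, 1.3, 0.1], [0.002, 0.035, 0.022, 0.7, 1.2, 0.0], [0.005, 0.036, 0.02, 0.8, 1.2, -0.1]]
10.95
brush_butt top []
brush_butt scene [([0.4054, -0.2125, 0.2489], 0.76)]
brush_tip top [([0.4279, 0.0275, 0.2566], 0.73)]
brush_tip scene [([0.4276, 0.0205, 0.2539], 0.85)]
```

View pics/hov.png

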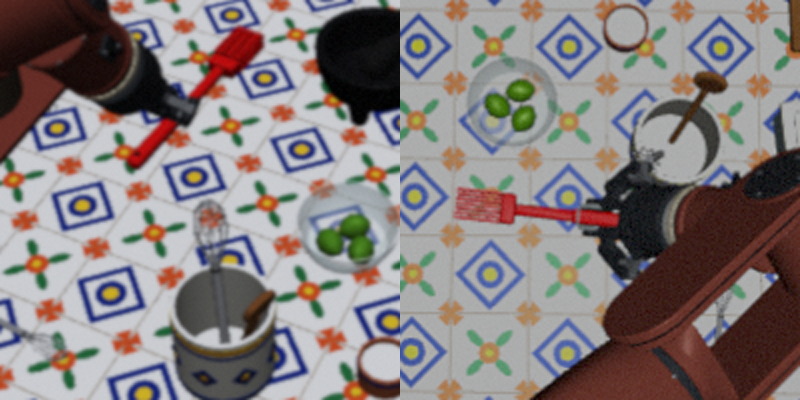

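```bash
sed -i 's/\[.42,-.10,0\],float/[.395,-.055,0],float/' t7.py; python3 t7.py .08;python3 - <<'E'
from t6 import *
p,R=fk(q0);print("pred butt",(p+R@B).round(4),"tip",(p+R@(B+.24*bl)).round(4))
E
```

```text
11.25 4 (9, np.float64(0.07999999996951515))
[[0.003, 0.041, 0.018, 0.4, 1.4, 0.3], [0.007, 0.041, 0.016, 0.6, 1.4, 0.1], [0.01, 0.041, 0.014, 0.7, 1.3, -0.0], [0.014, 0.04, 0.011, 0.8, 1.3, -0.2]]
pred butt [ 0.4045 -0.2185  0.2497] tip [0.4268 0.0204 0.2554]
```

Emit:
{"name": "send_rows", "arguments": {
  "rows": [
    [0.003,0.041,0.018,0.4,1.4,0.3,1],
    [0.007,0.041,0.016,0.6,1.4,0.1,1],
    [0.01,0.041,0.014,0.7,1.3,0,1],
    [0.014,0.04,0.011,0.8,1.3,-0.2,1],
    [0,0,0,0,0,0,1]
  ]
}}

```text
t: 11.88
tcp_pos: [0.3898, -0.0977, 0.0983]
eef_rot: [-0.245, -2.666, 1.484]
ft_force: [-0.4, -0.2, -1.1]
finger_gap: 0.197
```

```bash
python3 t7.py .014; python3 look2.py low 200,150,400,350 240,150,440,350 brush_butt brush_tip;python3 - <<'E'
from t6 import *
p,R=fk(q0);print("pred butt",(p+R@B).round(4),"tip",(p+R@(B+.24*bl)).round(4))
E
```

```text
11.875 2 (9, np.float64(0.013999999998731114))
[[0.0, 0.027, 0.016, -0.1, 0.1, -0.2], [0.002, 0.028, 0.015, -0.0, 0.1, -0.3]]
11.875
brush_butt top [([0.5243, -0.2511, -0.0017], 0.26)]
brush_butt scene [([0.3775, -0.1703, 0.0806], 0.9)]
brush_tip top [([0.4221, 0.0621, 0.0802], 0.98)]
brush_tip scene [([0.4207, 0.0607, 0.075], 0.75), ([0.5282, -0.4881, -0.0018], 0.27)]
pred butt [ 0.3794 -0.18    0.0851] tip [0.4218 0.0562 0.0789]
```

View pics/low.png

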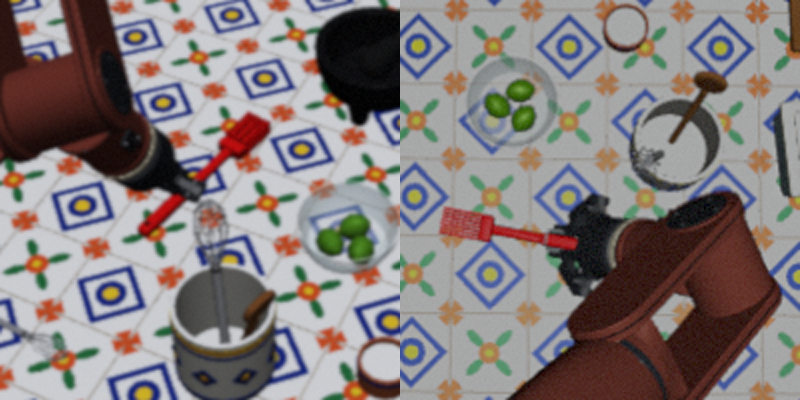

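Emit:
{"name": "send_rows", "arguments": {
  "rows": [
    [0,0.022,0.013,-0.1,0.1,-0.2,1],
    [0.001,0.02,0.011,0,0.1,-0.2,1],
    [0,0.013,0.007,0,0,0,1],
    [0,0,0,0,0,0,1]
  ]
}}

```text
t: 12.68
tcp_pos: [0.398, -0.1035, 0.0415]
eef_rot: [-0.254, -2.665, 1.502]
ft_force: [-0.3, 0.2, -0.6]
finger_gap: 0.194
```

```bash
python3 t7.py .0105;python3 - <<'E'
from t6 import *
p,R=fk(q0);print("pred butt",(p+R@B).round(4),"tip",(p+R@(B+.24*bl)).round(4),"corner",(p+R@[0,.0245,.011])[2],(p+R@[0,.0245,-.011])[2])
E
```

```text
12.675 1 (9, np.float64(0.010499999999936067))
[[0.011, 0.011, -0.001, -0.7, 0.4, -0.9]]
pred butt [ 0.384  -0.1821  0.0248] tip [0.4263 0.054  0.0178] corner 0.01482832585572904 0.026247389111598317
```

Emit:
{"name": "send_rows", "arguments": {
  "rows": [
    [0,0.004,0.0025,-0.6,0,0,1],
    [0,0.0025,0.0015,-0.6,0,0,1],
    [0,0,0,0,0,0,1]
  ]
}}

```text
t: 13.05
tcp_pos: [0.3994, -0.1047, 0.035]
eef_rot: [-0.257, -2.683, 1.476]
ft_force: [-0.4, -1.1, -1.2]
finger_gap: 0.193
```

```bash
cat > pr.py <<'E'
from t6 import *
p,R=fk(q0);print(st["t"],"pred butt",(p+R@B).round(4),"tip",(p+R@(B+.24*bl)).round(4),"corner",(p+R@[0,.0245,.011])[2],(p+R@[0,.0245,-.011])[2],st["ft_force"].round(1))
print("down in tool",(R.T@[0,0,-1]).round(2), "y",R[:,1].round(2))
E
python3 pr.py
```

```text
13.05 pred butt [ 0.3855 -0.183   0.0167] tip [0.4277 0.0533 0.0147] corner 0.00842780902975021 0.02023911770942923 [-0.4 -1.1 -1.2]
down in tool [0.02 0.84 0.54] y [ 0.11  0.53 -0.84]
```

Emit:
{"name": "send_rows", "arguments": {
  "rows": [
    [0,0.0025,0.0015,-0.3,0,0,1],
    [0,0.0015,0.001,0,0,0,1],
    [0,0,0,0,0,0,1]
  ]
}}

```text
t: 13.42
tcp_pos: [0.3997, -0.1049, 0.0303]
eef_rot: [-0.258, -2.688, 1.47]
ft_force: [-0.2, -0.5, -1.2]
finger_gap: 0.2
```

```bash
python3 pr.py; python3 look.py dn; python3 look2.py dn 200,150,400,350 240,150,440,350 brush_butt brush_tip
```

```text
13.425 pred butt [ 0.3858 -0.1831  0.0116] tip [0.428  0.0531 0.0108] corner 0.0037366932540749513 0.015645012508552505 [-0.2 -0.5 -1.2]
down in tool [0.02 0.84 0.54] y [ 0.11  0.53 -0.84]
13.425 [ 0.3997 -0.1049  0.0303] 0.2003484367557275 [-0.2 -0.5 -1.2]
13.525
brush_butt top [([0.5243, -0.2506, 0.0017], 0.3)]
brush_butt scene [([0.3888, -0.1767, 0.0112], 0.78)]
brush_tip top [([0.4288, 0.0593, 0.014], 0.89)]
brush_tip scene [([0.4269, 0.0497, 0.0123], 0.58)]
```

View pics/dn_w.png

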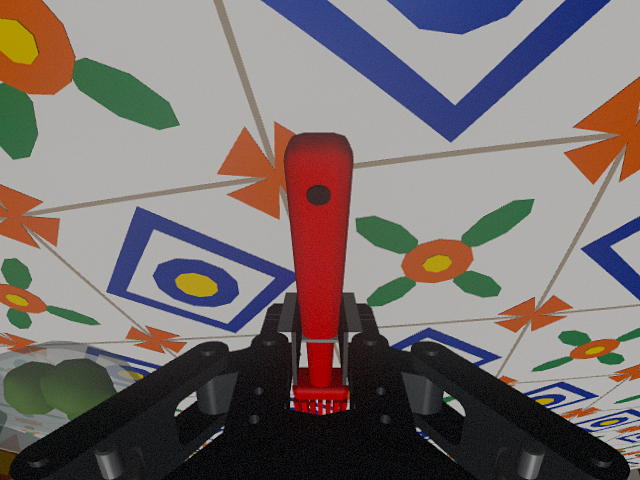

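Emit:
{"name": "send_rows", "arguments": {
  "rows": [
    [0,0.0015,0.001,-0.2,0,0,1],
    [0,0,0,0,0,0,1]
  ],
  "force": 25
}}

```text
t: 14.08
tcp_pos: [0.3998, -0.105, 0.0286]
eef_rot: [-0.259, -2.691, 1.465]
ft_force: [-0.6, 1.0, -0.4]
finger_gap: 0.197
```

```bash
python3 pr.py
```

```text
14.075 pred butt [ 0.386  -0.1832  0.0096] tip [0.4282 0.0531 0.0096] corner 0.0020211507983365837 0.013992203176127439 [-0.6  1.  -0.4]
down in tool [0.02 0.84 0.54] y [ 0.12  0.53 -0.84]
```

Emit:
{"name": "send_rows", "arguments": {
  "rows": [
    [0,0,0,0,0,0,0.55],
    [0,0,0,0,0,0,0.4],
    [0,0,0,0,0,0,0.1],
    [0,-0.005,-0.003,0,0,0,0.1]
  ]
}}

```text
t: 14.58
tcp_pos: [0.3996, -0.105, 0.0346]
eef_rot: [-0.259, -2.691, 1.464]
ft_force: [-0.3, -0.9, -0.2]
finger_gap: 0.449
```

Emit:
{"name": "send_rows", "arguments": {
  "rows": [
    [0,-0.03,-0.008,0,0,0,0.1],
    [0,-0.05,-0.01,0,0,0,0.1],
    [0,-0.05,-0.01,0,0,0,0.1]
  ]
}}

```text
t: 14.95
tcp_pos: [0.3862, -0.1491, 0.1601]
eef_rot: [-0.251, -2.692, 1.454]
ft_force: [-0.7, -0.0, -0.3]
finger_gap: 0.448
```

```bash
python3 look.py rel brush_butt brush_tip; python3 look2.py rel2 200,150,400,350 240,150,440,350 brush_butt brush_tip crock_mouth crock
```

```text
14.95 [ 0.3862 -0.1491  0.1601] 0.4481676863672818 [-0.7 -0.  -0.3]
brush_butt wrist [([0.3863, -0.1799, 0.0078], 0.96)]
brush_butt scene [([0.3862, -0.1772, 0.0041], 0.91)]
brush_tip wrist [([0.4288, 0.0538, 0.0094], 0.8)]
brush_tip scene [([0.4297, 0.0524, 0.0129], 0.86), ([0.7111, 0.2455, -0.0011], 0.65)]
15.25
brush_butt top [([0.3886, -0.1849, 0.0048], 0.57)]
brush_butt scene [([0.3876, -0.1766, 0.0091], 0.92)]
brush_tip top [([0.4281, 0.0585, 0.0117], 0.93)]
brush_tip scene [([0.4266, 0.0525, 0.01], 0.86)]
crock_mouth top [([0.526, -0.2482, 0.1252], 0.96)]
crock_mouth scene [([0.5246, -0.2492, 0.1169], 0.86)]
crock top [([0.5259, -0.2528, 0.0005], 0.87)]
crock scene [([0.5261, -0.2538, -0.0026], 0.63)]
```

View pics/rel_w.png

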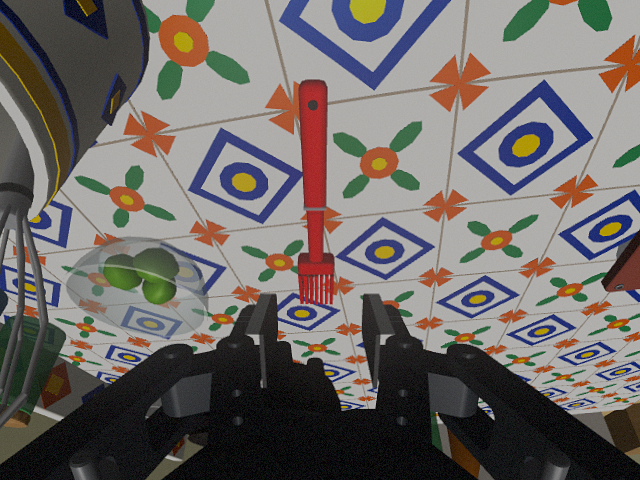

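View pics/rel2.png

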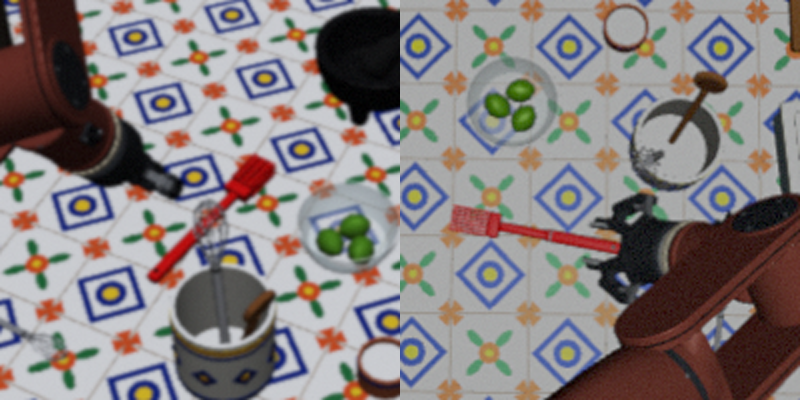

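```bash
python3 - <<'E'
from h import *
c,st=pickle.load(open("rel_w.pkl","rb"));W=cloud(c,st);im=c["image"].astype(int)
m=(im[...,0]>90)&(im[...,1]<60)&(im[...,2]<60);v,u=np.mgrid[0:480,0:640]
m&=(u>285)&(u<345)&(v>70)&(v<310)
P=W[m];P=P[~np.isnan(P[:,0])];P=P[(P[:,2]<.04)]
b=np.array([c_ for c_ in (np.cos(np.radians(79.9)),np.sin(np.radians(79.9)))]);o=np.array([.3868,-.180])
s=(P[:,:2]-o)@b;l=(P[:,:2]-o)@np.array([-b[1],b[0]])
print("s range",s.min(),s.max())
for a in np.arange(0,.24,.02):
    k=(s>=a)&(s<a+.02);print(round(a,2),k.sum(),"lat",np.percentile(l[k],[2,50,98]).round(4),"z",np.percentile(P[k,2],[10,50,90]).round(4))
E
```

```text
s range -0.0015031534981458047 0.24831558466448483
0.0 809 lat [-0.0091 -0.0009  0.0076] z [0.0116 0.0137 0.015 ]
0.02 680 lat [-0.009  -0.0007  0.0072] z [0.0127 0.0143 0.0153]
0.04 582 lat [-0.0091 -0.0004  0.0074] z [0.0131 0.0148 0.0158]
0.06 485 lat [-0.0089 -0.0006  0.0076] z [0.0135 0.0153 0.0161]
0.08 349 lat [-0.0089 -0.0001  0.0078] z [0.0134 0.0151 0.016 ]
0.1 238 lat [-0.0071 -0.0002  0.0064] z [0.0126 0.0141 0.015 ]
0.12 237 lat [-0.0068 -0.0005  0.0057] z [0.0127 0.0143 0.0152]
0.14 204 lat [-0.0065 -0.0006  0.0057] z [0.0134 0.0147 0.0154]
0.16 512 lat [-0.0164 -0.0009  0.0156] z [0.0123 0.0171 0.0191]
0.18 300 lat [-0.0179 -0.0011  0.0162] z [0.018  0.0197 0.0206]
0.2 265 lat [-0.0176 -0.0013  0.0173] z [0.0174 0.0203 0.0209]
0.22 175 lat [-0.0175 -0.0048  0.0159] z [0.0198 0.0207 0.0212]
```

```bash
cat > t8.py <<'E'
from jp import *
import sys
st=robot.state();q0=st["joint_pos"]
be=rad(79.8);bt=np.array([.3870,-.1800,.0075])+.0005*np.array([s(be),-c(be),0])
p2,R2=lay(bt,be,.148,rad(-23),1,.021);p2=p2+np.array([0,0,.0015])
p2t=p2-float(sys.argv[1])*R2[:,1]
q2,k=ik(p2t,R2,q0,10);print(st["t"],"q0",q0.round(2),"q2",q2.round(2),k,p2t.round(4))
if abs(q2-q0).max()>.2:
    o,cur=jpath(q0,q2,None);print(len(o),"min tcp z",min(p[2] for p,R in cur));print(o[:15])
else: rows(p2t,R2,st=st)
print("corner z",(p2+R2@[0,.0245,.011])[2],(p2+R2@[0,.0245,-.011])[2])
E
python3 t8.py .1
```

```text
15.75 q0 [-0.9   0.02  2.04  0.44  1.48  2.29] q2 [ 0.12  0.02  2.08 -0.41  1.2   0.47] 1.059045667240543e-19 [0.4221 0.0121 0.1204]
20 min tcp z 0.11059710434464343
[[0.004, 0.012, -0.005, 2.0, -7.9, -3.0], [0.002, 0.011, -0.006, 1.8, -7.9, -3.1], [0.001, 0.01, -0.006, 1.6, -8.0, -3.1], [-0.0, 0.009, -0.006, 1.4, -8.1, -3.2], [-0.002, 0.008, -0.005, 1.2, -8.2, -3.2], [-0.003, 0.007, -0.005, 0.9, -8.3, -3.2], [-0.004, 0.006, -0.004, 0.7, -8.3, -3.3], [-0.005, 0.005, -0.003, 0.6, -8.4, -3.3], [-0.006, 0.004, -0.002, 0.4, -8.5, -3.3], [-0.006, 0.003, -0.0, 0.2, -8.5, -3.3], [-0.006, 0.002, 0.001, -0.0, -8.6, -3.2], [-0.006, 0.001, 0.002, -0.2, -8.6, -3.2], [-0.006, -0.0, 0.004, -0.4, -8.6, -3.2], [-0.005, -0.001, 0.005, -0.5, -8.7, -3.2], [-0.005, -0.002, 0.006, -0.7, -8.7, -3.1]]
corner z 0.0014801905995344491 0.010076275426298471
```

Emit:
{"name": "send_rows", "arguments": {
  "rows": [
    [0,-0.042,-0.027,0,0,0,0.1],
    [0,-0.03,-0.02,0,0,0,0.1]
  ]
}}

```text
t: 16.0
tcp_pos: [0.384, -0.1475, 0.2436]
eef_rot: [-0.247, -2.691, 1.445]
ft_force: [0.6, -0.2, 1.0]
finger_gap: 0.448
```

```bash
python3 t8.py .16
```

```text
16.0 q0 [-0.9  -0.09  1.98  0.44  1.65  2.37] q2 [ 0.16 -0.04  2.01 -0.39  1.33  0.47] 4.403022519747453e-18 [0.4262 0.0352 0.1756]
20 min tcp z 0.1728727782430839
[[0.002, 0.013, -0.005, 2.0, -7.7, -2.9], [0.001, 0.012, -0.005, 1.8, -7.8, -3.0], [-0.0, 0.011, -0.005, 1.6, -7.9, -3.1], [-0.002, 0.01, -0.005, 1.4, -8.0, -3.1], [-0.003, 0.009, -0.005, 1.2, -8.1, -3.2], [-0.004, 0.009, -0.004, 1.0, -8.2, -3.2], [-0.005, 0.008, -0.004, 0.8, -8.3, -3.2], [-0.006, 0.006, -0.003, 0.6, -8.4, -3.3], [-0.007, 0.005, -0.001, 0.4, -8.5, -3.3], [-0.007, 0.004, -0.0, 0.2, -8.5, -3.3], [-0.007, 0.003, 0.001, 0.0, -8.6, -3.2], [-0.008, 0.002, 0.003, -0.2, -8.6, -3.2], [-0.007, 0.001, 0.004, -0.3, -8.7, -3.2], [-0.007, 0.0, 0.006, -0.5, -8.7, -3.2], [-0.006, -0.001, 0.007, -0.7, -8.8, -3.2]]
corner z 0.0014801905995344491 0.010076275426298471
```

Emit:
{"name": "send_rows", "arguments": {
  "rows": [
    [0.002,0.013,-0.005,2,-7.7,-2.9,0.1],
    [0.001,0.012,-0.005,1.8,-7.8,-3,0.1],
    [0,0.011,-0.005,1.6,-7.9,-3.1,0.1],
    [-0.002,0.01,-0.005,1.4,-8,-3.1,0.1],
    [-0.003,0.009,-0.005,1.2,-8.1,-3.2,0.1]
  ]
}}

```text
t: 16.62
tcp_pos: [0.3846, -0.0992, 0.2111]
eef_rot: [-0.584, 2.243, -1.466]
ft_force: [0.8, -0.8, -0.6]
finger_gap: 0.452
```

Emit:
{"name": "send_rows", "arguments": {
  "rows": [
    [-0.004,0.009,-0.004,1,-8.2,-3.2,0.1],
    [-0.005,0.008,-0.004,0.8,-8.3,-3.2,0.1],
    [-0.006,0.006,-0.003,0.6,-8.4,-3.3,0.1],
    [-0.007,0.005,-0.001,0.4,-8.5,-3.3,0.1],
    [-0.007,0.004,0,0.2,-8.5,-3.3,0.1]
  ]
}}

```text
t: 17.25
tcp_pos: [0.388, -0.0579, 0.1868]
eef_rot: [-1.25, 1.563, -1.147]
ft_force: [-0.6, 0.1, -0.9]
finger_gap: 0.454
```

```bash
python3 t8.py .13
```

```text
17.25 q0 [-0.35 -0.08  2.    0.01  1.49  1.39] q2 [ 0.14 -0.02  2.05 -0.4   1.27  0.47] 1.2030084353581766e-17 [0.4241 0.0236 0.148 ]
10 min tcp z 0.14799623248266125
[[-0.006, 0.006, 0.002, -0.0, -8.2, -3.1], [-0.006, 0.005, 0.003, -0.2, -8.3, -3.1], [-0.006, 0.004, 0.005, -0.4, -8.4, -3.1], [-0.006, 0.003, 0.006, -0.5, -8.5, -3.0], [-0.005, 0.002, 0.007, -0.7, -8.5, -3.0], [-0.004, 0.001, 0.008, -0.9, -8.6, -3.0], [-0.003, 0.0, 0.01, -1.0, -8.7, -2.9], [-0.002, -0.001, 0.011, -1.2, -8.7, -2.9], [-0.001, -0.002, 0.011, -1.4, -8.8, -2.8], [0.001, -0.003, 0.012, -1.5, -8.8, -2.7]]
corner z 0.0014801905995344491 0.010076275426298471
```

Emit:
{"name": "send_rows", "arguments": {
  "rows": [
    [-0.006,0.006,0.002,0,-8.2,-3.1,0.1],
    [-0.006,0.005,0.003,-0.2,-8.3,-3.1,0.1],
    [-0.006,0.004,0.005,-0.4,-8.4,-3.1,0.1],
    [-0.006,0.003,0.006,-0.5,-8.5,-3,0.1],
    [-0.005,0.002,0.007,-0.7,-8.5,-3,0.1]
  ]
}}

```text
t: 17.88
tcp_pos: [0.4014, -0.023, 0.1617]
eef_rot: [-1.703, 0.862, -0.671]
ft_force: [0.1, -0.2, -0.2]
finger_gap: 0.447
```

Emit:
{"name": "send_rows", "arguments": {
  "rows": [
    [-0.004,0.001,0.008,-0.9,-8.6,-3,0.1],
    [-0.003,0,0.01,-1,-8.7,-2.9,0.1],
    [-0.002,-0.001,0.011,-1.2,-8.7,-2.9,0.1],
    [-0.001,-0.002,0.011,-1.4,-8.8,-2.8,0.1],
    [0.001,-0.003,0.012,-1.5,-8.8,-2.7,0.1]
  ]
}}

```text
t: 18.5
tcp_pos: [0.4237, 0.0271, 0.1487]
eef_rot: [-1.974, 0.124, -0.079]
ft_force: [-0.5, -0.6, 0.5]
finger_gap: 0.45
```

```bash
python3 t8.py .06
```

```text
18.5 q0 [ 0.15 -0.03  2.06 -0.41  1.26  0.44] q2 [ 0.08  0.07  2.11 -0.43  1.12  0.48] 1.8483538456463012e-22 [ 0.4193 -0.0033  0.0836]
n 2 dist 0.072 ang 3.1 maxspeed 0.18 qend [ 0.08  0.07  2.11 -0.43  1.12  0.48]
[-0.0002, 0.036, -0.0012, 0.1, 1.4, 0.5]
[0.0001, 0.036, -0.0013, 0.1, 1.4, 0.5]
corner z 0.0014801905995344491 0.010076275426298471
```

Emit:
{"name": "send_rows", "arguments": {
  "rows": [
    [0,0.036,-0.001,0.1,1.4,0.5,0.1],
    [0,0.036,-0.001,0.1,1.4,0.5,0.1],
    [0,0,0,0,0,0,0.2]
  ]
}}

```text
t: 18.88
tcp_pos: [0.42, -0.0013, 0.0823]
eef_rot: [-1.967, 0.168, -0.114]
ft_force: [-0.4, 0.6, -0.2]
finger_gap: 0.399
```

```bash
python3 t8.py 0; python3 look.py pk brush_butt brush_tip
```

```text
18.875 q0 [ 0.09  0.07  2.11 -0.44  1.11  0.48] q2 [ 0.03  0.16  2.14 -0.48  0.98  0.51] 8.852891495824494e-22 [ 0.4152 -0.0264  0.0283]
n 2 dist 0.0597 ang 0.4 maxspeed 0.16 qend [ 0.03  0.16  2.14 -0.48  0.98  0.51]
[-0.0003, 0.0298, -0.0012, 0.0, 0.1, 0.1]
[-0.0002, 0.0298, -0.0012, 0.0, 0.1, 0.1]
corner z 0.0014801905995344491 0.010076275426298471
18.875 [ 0.42   -0.0013  0.0823] 0.3994747579521771 [-0.4  0.6 -0.2]
brush_butt wrist [([0.3888, -0.1829, 0.0041], 0.81)]
brush_butt scene [([0.3902, -0.177, 0.0053], 0.75), ([0.4297, 0.0503, 0.0112], 0.27)]
brush_tip wrist [([0.4277, 0.0563, 0.0093], 0.69)]
brush_tip scene [([0.4303, 0.0552, 0.0137], 0.9), ([0.5072, 0.2331, -0.0005], 0.6)]
```

View pics/pk_w.png

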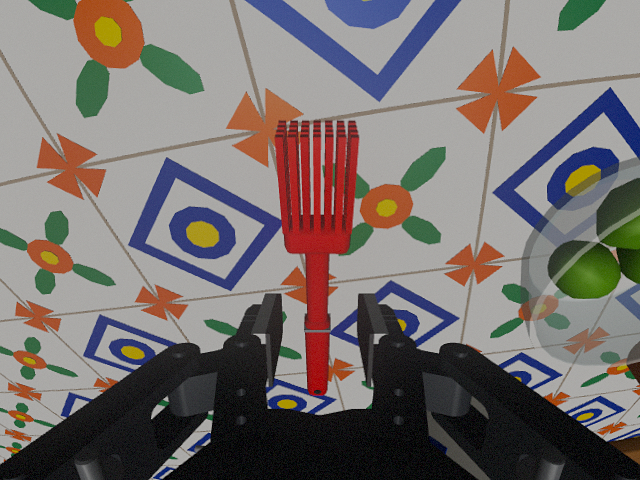

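Emit:
{"name": "send_rows", "arguments": {
  "rows": [
    [0,0.028,-0.001,0,0,0,0.2],
    [0,0.022,-0.001,0,0,0,0.2],
    [0,0.006,0,0,0,0,0.2],
    [0,0,0,0,0,0,0.2]
  ]
}}

```text
t: 19.68
tcp_pos: [0.4239, -0.0231, 0.0377]
eef_rot: [-1.965, 0.154, -0.128]
ft_force: [-0.5, 0.2, 0.0]
finger_gap: 0.399
```

```bash
python3 t8.py 0
```

```text
19.675 q0 [ 0.04  0.15  2.13 -0.48  0.99  0.5 ] q2 [ 0.03  0.16  2.14 -0.48  0.98  0.51] 3.8963863486321904e-19 [ 0.4152 -0.0264  0.0283]
n 1 dist 0.0132 ang 1.2 maxspeed 0.05 qend [ 0.03  0.16  2.14 -0.48  0.98  0.51]
[-0.0082, 0.0103, -0.0007, -0.2, 0.1, 1.2]
corner z 0.0014801905995344491 0.010076275426298471
```

Emit:
{"name": "send_rows", "arguments": {
  "rows": [
    [-0.008,0.006,-0.001,-0.2,0.1,1.2,0.2],
    [0,0,0,0,0,0,0.2]
  ]
}}

```text
t: 19.92
tcp_pos: [0.416, -0.0246, 0.0334]
eef_rot: [-1.966, 0.175, -0.116]
ft_force: [-0.2, 0.4, 0.0]
finger_gap: 0.403
```

```bash
python3 t8.py 0
```

```text
19.925 q0 [ 0.04  0.15  2.14 -0.47  1.    0.5 ] q2 [ 0.03  0.16  2.14 -0.48  0.98  0.51] 8.852891495824494e-22 [ 0.4152 -0.0264  0.0283]
n 1 dist 0.0055 ang 0.0 maxspeed 0.03 qend [ 0.03  0.16  2.14 -0.48  0.98  0.51]
[-0.0006, 0.0054, 0.0003, -0.0, 0.0, 0.0]
corner z 0.0014801905995344491 0.010076275426298471
```

Emit:
{"name": "send_rows", "arguments": {
  "rows": [
    [-0.0005,0.005,0,0,0,0,0.2],
    [0,0,0,0,0,0,0.2]
  ]
}}

```text
t: 20.18
tcp_pos: [0.4157, -0.0264, 0.0291]
eef_rot: [-1.966, 0.174, -0.117]
ft_force: [-0.1, 0.2, 0.5]
finger_gap: 0.399
```

```bash
python3 t8.py 0; python3 look.py pk2
```

```text
20.175 q0 [ 0.03  0.16  2.14 -0.48  0.98  0.51] q2 [ 0.03  0.16  2.14 -0.48  0.98  0.51] 3.8963863486321904e-19 [ 0.4152 -0.0264  0.0283]
n 1 dist 0.0009 ang 0.1 maxspeed 0.01 qend [ 0.03  0.16  2.14 -0.48  0.98  0.51]
[-0.0005, 0.0007, 0.0002, -0.0, -0.0, 0.1]
corner z 0.0014801905995344491 0.010076275426298471
20.175 [ 0.4157 -0.0264  0.0291] 0.39942828007477876 [-0.1  0.2  0.5]
```

View pics/pk2_w.png

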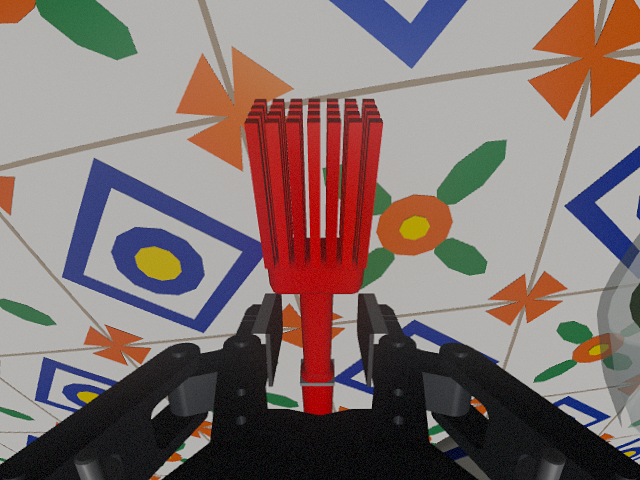

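Emit:
{"name": "send_rows", "arguments": {
  "rows": [
    [0,0,0,0,0,0,0.5],
    [0,0,0,0,0,0,1],
    [0,0,0,0,0,0,1],
    [0,0,0,0,0,0,1]
  ],
  "force": 50
}}

```text
t: 20.78
tcp_pos: [0.4164, -0.0263, 0.0297]
eef_rot: [-1.966, 0.173, -0.119]
ft_force: [0.7, 0.4, 0.1]
finger_gap: 0.143
```

```bash
python3 look.py pk3
```

```text
20.775 [ 0.4164 -0.0263  0.0297] 0.1429479114882972 [0.7 0.4 0.1]
```

View pics/pk3_w.png

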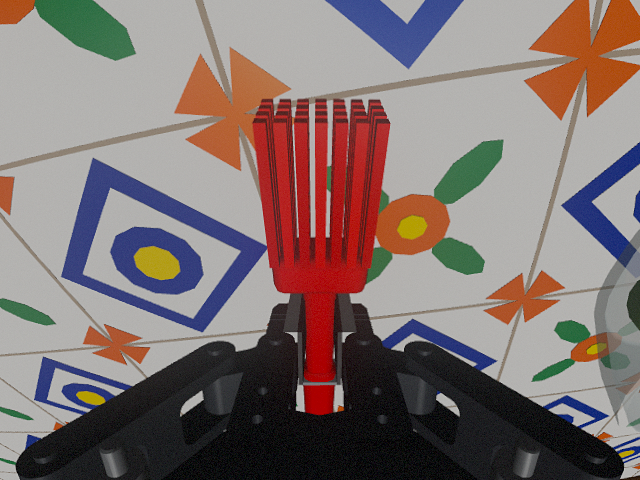

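Emit:
{"name": "send_rows", "arguments": {
  "rows": [
    [0,-0.01,0.004,0,0,0,1],
    [0,-0.03,0.012,0,0,0,1],
    [0,-0.045,0.018,0,0,0,1],
    [0,-0.045,0.018,0,0,0,1],
    [0,-0.04,0.016,0,0,0,1]
  ]
}}

```text
t: 21.5
tcp_pos: [0.4366, 0.1044, 0.1621]
eef_rot: [-1.965, 0.181, -0.114]
ft_force: [-0.2, 0.8, -1.3]
finger_gap: 0.146
```

```bash
python3 look.py lf brush_butt brush_tip; cat > held2.py <<'E'
from jp import *
pg=np.array([.4164,-.0263,.0297]);Rg=Ro.from_rotvec([-1.966,.173,-.119]).as_matrix()
b0=np.array([.3870,-.1800,.0075]);t0=np.array([.4290,.0555,.0102]);d0=(t0-b0)/np.linalg.norm(t0-b0)
B=Rg.T@(b0-pg);bl=Rg.T@d0
E
python3 - <<'E'
from held2 import *
st=robot.state();p,R=fk(st["joint_pos"]);print("B",B.round(4),"bl",bl.round(3));print("pred butt",(p+R@B).round(4),"tip",(p+R@(B+.24*bl)).round(4),p.round(3))
E
```

```text
21.5 [0.4366 0.1044 0.1621] 0.14566382116949533 [-0.2  0.8 -1.3]
brush_butt wrist [([0.4553, 0.1851, 0.1453], 0.26)]
brush_butt scene [([0.4124, -0.0434, 0.1376], 0.87)]
brush_tip wrist [([0.4535, 0.1834, 0.1451], 0.79)]
brush_tip scene [([0.4531, 0.1854, 0.1494], 0.72)]
B [-0.0019  0.0815 -0.1354] bl [-0.001 -0.401  0.916]
pred butt [ 0.4051 -0.0514  0.1374] tip [0.4483 0.1846 0.1396] [0.435 0.102 0.159]
```

View pics/lf_w.png

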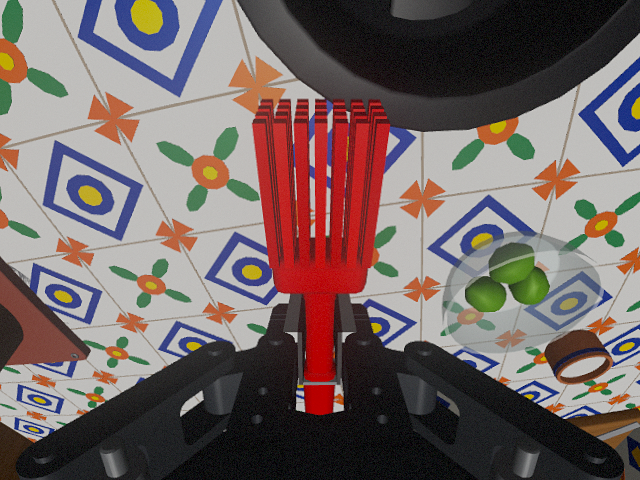

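```bash
cat > t9.py <<'E'
from held2 import *
import sys
CM=np.array([.526,-.249,0])
def tgt(psi,lean,r0,buttz,CM=CM):
    u=np.array([c(rad(psi)),s(rad(psi)),0]);h=c(rad(lean))*Z+s(rad(lean))*u
    xt=np.array([-u[1],u[0],0])   # tangential horizontal
    xl=np.array([1,0,0])-bl*bl[0];xl/=np.linalg.norm(xl)
    L=np.stack([bl,xl,np.cross(bl,xl)],1);best=None
    for sg in(1,-1):
        G=np.stack([h,sg*xt,np.cross(h,sg*xt)],1);R=G@L.T
        if R[:,1]@(-u)>0: best=R
    R=best;butt=CM+r0*u+np.array([0,0,buttz])
    return butt-R@B,R
def clear(cur):
    r={}
    for p,R in cur:
        for s_ in np.linspace(0,.24,25):
            x=p+R@(B+s_*bl)
            for nm,cx,cy,rr in(("crock",.526,-.249,.12),("molc",.51,.24,.1),("bowl",.585,-.034,.08)):
                if np.linalg.norm(x[:2]-[cx,cy])<rr: r[nm]=min(r.get(nm,9),x[2])
            r["all"]=min(r.get("all",9),x[2])
    return {k:round(float(v),3) for k,v in r.items()}
if __name__=="__main__":
    st=robot.state();q0=st["joint_pos"]
    psi,lean,r0,bz=map(float,sys.argv[1:5])
    p,R=tgt(psi,lean,r0,bz);q,k=ik(p,R,q0,10);print(st["t"],"q0",q0.round(2),"q",q.round(2),k,"y",R[:,1].round(2),p.round(3))
    pn=fk(q0);print("now butt",(pn[0]+pn[1]@B).round(3),"tip",(pn[0]+pn[1]@(B+.24*bl)).round(3))
    mid=None
    if len(sys.argv)>5: 
        d=np.array(eval(sys.argv[5]));mid,k=ik(pn[0]+d,pn[1],q0,2);print("mid",mid.round(2),k)
    if abs(q-q0).max()>.25:
        o,cur=jpath(q0,q,mid);print(len(o),clear(cur));print(o[:15])
        print([ (x[0]+x[1]@B).round(2).tolist() for x in cur[::3]])
    else: rows(p,R,st=st)
E
python3 t9.py 208 13 .02 .20 ; python3 t9.py 208 13 .02 .20 "[-.03,-.05,.12]"
```

```text
21.8 q0 [ 0.29  0.07  1.94 -0.36  1.35  0.59] q [-1.32  0.03  2.06  1.29  1.68 -0.56] 8.452034672318934e-18 y [ 0.87  0.46 -0.18] [ 0.461 -0.286  0.348]
now butt [ 0.405 -0.051  0.137] tip [0.448 0.185 0.14 ]
18 {'all': 0.051, 'molc': 0.137, 'bowl': 0.274, 'crock': 0.146}
[[-0.007, 0.015, -0.013, 3.9, 2.2, 5.7], [-0.005, 0.011, -0.012, 4.6, 2.2, 5.1], [-0.002, 0.007, -0.01, 5.2, 2.1, 4.5], [-0.0, 0.003, -0.009, 5.7, 2.1, 3.8], [0.002, -0.001, -0.007, 6.2, 2.0, 3.1], [0.004, -0.005, -0.006, 6.6, 1.8, 2.3], [0.006, -0.01, -0.004, 6.9, 1.6, 1.5], [0.008, -0.014, -0.003, 7.2, 1.4, 0.7], [0.009, -0.018, -0.001, 7.3, 1.1, -0.2], [0.011, -0.021, 0.001, 7.4, 0.8, -1.0], [0.013, -0.025, 0.003, 7.4, 0.5, -1.9], [0.015, -0.028, 0.005, 7.3, 0.1, -2.7], [0.017, -0.031, 0.006, 7.2, -0.3, -3.5], [0.019, -0.034, 0.008, 6.9, -0.8, -4.2], [0.021, -0.037, 0.01, 6.6, -1.2, -4.9]]
[[0.38, -0.06, 0.12], [0.33, -0.07, 0.08], [0.32, -0.05, 0.05], [0.35, -0.04, 0.06], [0.42, -0.07, 0.09], [0.49, -0.16, 0.15]]
21.8 q0 [ 0.29  0.07  1.94 -0.36  1.35  0.59] q [-1.32  0.03  2.06  1.29  1.68 -0.56] 8.452034672318
[... 266 characters left out ...]
 [-0.007, -0.03, -0.033, -0.0, 0.0, 0.0], [-0.011, -0.028, -0.032, 0.1, 0.0, 0.1], [-0.006, 0.02, -0.003, 4.8, 1.2, 5.4], [-0.003, 0.016, -0.003, 5.4, 1.4, 4.7], [-0.0, 0.012, -0.003, 5.9, 1.5, 4.0], [0.002, 0.008, -0.003, 6.4, 1.6, 3.2], [0.005, 0.004, -0.003, 6.8, 1.6, 2.3], [0.007, -0.0, -0.003, 7.1, 1.6, 1.5], [0.009, -0.005, -0.002, 7.3, 1.5, 0.6], [0.011, -0.009, -0.002, 7.4, 1.4, -0.3], [0.013, -0.014, -0.001, 7.5, 1.2, -1.2], [0.016, -0.018, -0.0, 7.5, 1.0, -2.1], [0.018, -0.022, 0.001, 7.4, 0.7, -3.0], [0.02, -0.026, 0.002, 7.2, 0.4, -3.8]]
[[0.4, -0.07, 0.18], [0.36, -0.11, 0.23], [0.32, -0.09, 0.15], [0.32, -0.06, 0.11], [0.37, -0.05, 0.1], [0.44, -0.09, 0.13], [0.5, -0.21, 0.18]]
```

```bash
cat > t10.py <<'E'
from t9 import *
st=robot.state();q0=st["joint_pos"];p0,R0=fk(q0)
_,R=tgt(208,13,.02,.2)
p=np.array([.39,-.16,.27])-R@B
q,k=ik(p,R,q0,10);print(st["t"],q.round(2),k,p.round(3))
mid=None
if len(sys.argv)>1: mid,k=ik(p0+np.array(eval(sys.argv[1])),R0,q0,2);print("mid",k)
o,cur=jpath(q0,q,mid);print(len(o),clear(cur));print(o[:15])
E
python3 t10.py "[-.03,-.06,.12]"
```

```text
21.8 [-1.58 -0.46  2.31  1.22  1.98 -0.41] 3.4440303661091074e-17 [ 0.342 -0.188  0.418]
mid 6.68824186944931e-21
19 {'all': 0.147}
[[-0.002, -0.03, -0.036, -0.0, -0.0, -0.1], [-0.007, -0.028, -0.036, -0.0, 0.0, 0.0], [-0.011, -0.027, -0.035, 0.0, 0.0, 0.1], [-0.016, 0.02, -0.014, 4.9, 3.0, 6.1], [-0.013, 0.015, -0.012, 5.6, 3.0, 5.4], [-0.01, 0.011, -0.01, 6.2, 2.9, 4.6], [-0.007, 0.006, -0.008, 6.8, 2.8, 3.7], [-0.005, 0.001, -0.006, 7.3, 2.6, 2.8], [-0.002, -0.003, -0.004, 7.6, 2.3, 1.8], [-0.0, -0.007, -0.002, 7.9, 2.0, 0.8], [0.002, -0.012, 0.001, 8.1, 1.6, -0.2], [0.004, -0.015, 0.003, 8.2, 1.1, -1.1], [0.006, -0.019, 0.005, 8.2, 0.6, -2.1], [0.008, -0.022, 0.007, 8.0, 0.0, -3.0], [0.01, -0.025, 0.009, 7.8, -0.6, -3.9]]
```

Emit:
{"name": "send_rows", "arguments": {
  "rows": [
    [-0.002,-0.03,-0.036,0,0,0,1],
    [-0.007,-0.028,-0.036,0,0,0,1],
    [-0.011,-0.027,-0.035,0,0,0,1],
    [-0.016,0.02,-0.014,4.9,3,6.1,1],
    [-0.013,0.015,-0.012,5.6,3,5.4,1]
  ]
}}

```text
t: 22.42
tcp_pos: [0.3608, 0.0076, 0.2541]
eef_rot: [-1.751, 0.441, -0.087]
ft_force: [0.0, -0.5, -2.1]
finger_gap: 0.145
```

Emit:
{"name": "send_rows", "arguments": {
  "rows": [
    [-0.01,0.011,-0.01,6.2,2.9,4.6,1],
    [-0.007,0.006,-0.008,6.8,2.8,3.7,1],
    [-0.005,0.001,-0.006,7.3,2.6,2.8,1],
    [-0.002,-0.003,-0.004,7.6,2.3,1.8,1],
    [0,-0.007,-0.002,7.9,2,0.8,1]
  ]
}}

```text
t: 23.05
tcp_pos: [0.3191, -0.0177, 0.2485]
eef_rot: [-1.051, 0.729, -0.252]
ft_force: [0.4, -0.0, -1.5]
finger_gap: 0.142
```

```bash
python3 t10.py
```

```text
23.05 [-1.58 -0.46  2.31  1.22  1.98 -0.41] 3.4440303661091074e-17 [ 0.342 -0.188  0.418]
9 {'all': 0.14}
[[0.002, -0.012, 0.004, 8.2, 1.2, -0.4], [0.004, -0.016, 0.006, 8.2, 0.8, -1.3], [0.006, -0.019, 0.008, 8.2, 0.3, -2.2], [0.008, -0.022, 0.01, 8.0, -0.3, -3.1], [0.01, -0.025, 0.011, 7.7, -0.9, -3.9], [0.012, -0.027, 0.013, 7.3, -1.5, -4.7], [0.014, -0.029, 0.015, 6.9, -2.1, -5.4], [0.015, -0.03, 0.016, 6.4, -2.8, -5.9], [0.017, -0.031, 0.018, 5.8, -3.5, -6.4]]
```

Emit:
{"name": "send_rows", "arguments": {
  "rows": [
    [0.002,-0.012,0.004,8.2,1.2,-0.4,1],
    [0.004,-0.016,0.006,8.2,0.8,-1.3,1],
    [0.006,-0.019,0.008,8.2,0.3,-2.2,1],
    [0.008,-0.022,0.01,8,-0.3,-3.1,1],
    [0.01,-0.025,0.011,7.7,-0.9,-3.9,1]
  ]
}}

```text
t: 23.68
tcp_pos: [0.3513, -0.0813, 0.3216]
eef_rot: [-0.424, 0.516, -0.672]
ft_force: [-0.4, 0.2, -1.8]
finger_gap: 0.143
```

Emit:
{"name": "send_rows", "arguments": {
  "rows": [
    [0.012,-0.027,0.013,7.3,-1.5,-4.7,1],
    [0.014,-0.029,0.015,6.9,-2.1,-5.4,1],
    [0.015,-0.03,0.016,6.4,-2.8,-5.9,1],
    [0.017,-0.031,0.018,5.8,-3.5,-6.4,1]
  ]
}}

```text
t: 24.18
tcp_pos: [0.3319, -0.1964, 0.408]
eef_rot: [-0.13, 0.106, -1.122]
ft_force: [0.1, -0.3, -1.7]
finger_gap: 0.149
```

```bash
python3 t9.py 208 13 .02 .26; python3 look2.py ver 180,130,400,350 240,150,440,350 brush_butt brush_tip
```

```text
24.175 q0 [-1.64 -0.45  2.34  1.23  1.99 -0.42] q [-1.32 -0.06  2.02  1.31  1.71 -0.43] 7.352293838163953e-18 y [ 0.87  0.46 -0.18] [ 0.461 -0.286  0.408]
now butt [ 0.383 -0.167  0.261] tip [ 0.331 -0.196  0.494]
4 {'all': 0.26, 'crock': 0.26}
[[0.033, 0.011, 0.008, -0.4, -0.5, 0.6], [0.035, 0.016, 0.005, -0.4, -0.4, 0.6], [0.035, 0.021, 0.002, -0.4, -0.3, 0.6], [0.035, 0.027, -0.001, -0.4, -0.3, 0.6]]
[[0.41, -0.19, 0.27], [0.51, -0.26, 0.26]]
24.175
brush_butt top [([0.3842, -0.1701, 0.2606], 0.94)]
brush_butt scene [([0.3865, -0.1648, 0.2542], 0.87), ([0.5888, -0.0337, 0.0021], 0.57)]
brush_tip top [([0.3322, -0.1998, 0.4933], 0.98), ([0.7054, 0.2493, -0.0016], 0.71)]
brush_tip scene [([0.3322, -0.2024, 0.4926], 0.97), ([0.3783, -0.1714, 0.2566], 0.16)]
```

View pics/ver.png

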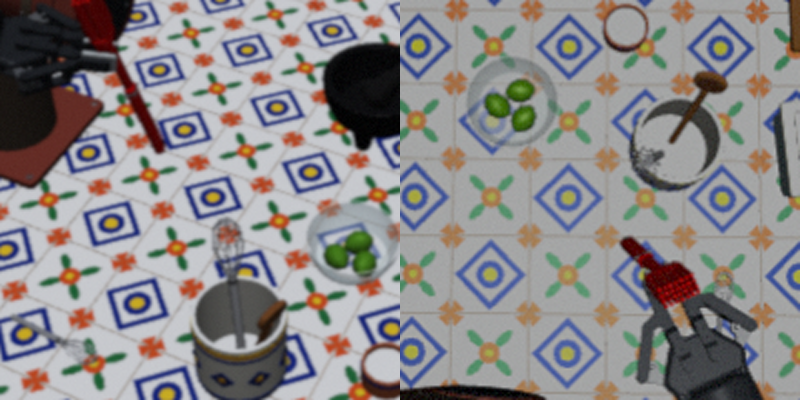

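```bash
python3 t9.py 215 11 .067 .255
```

```text
24.475 q0 [-1.63 -0.45  2.34  1.23  1.99 -0.42] q [-1.36  0.07  1.88  1.21  1.85 -0.47] 2.051162279643892e-20 y [ 0.8   0.56 -0.22] [ 0.431 -0.318  0.405]
now butt [ 0.383 -0.165  0.261] tip [ 0.332 -0.195  0.493]
4 {'all': 0.255, 'crock': 0.255}
[[0.035, -0.001, 0.01, -0.8, -0.6, 2.2], [0.038, 0.004, 0.004, -0.8, -0.7, 2.2], [0.041, 0.009, -0.002, -0.9, -0.8, 2.2], [0.042, 0.014, -0.008, -0.9, -0.8, 2.2]]
[[0.4, -0.2, 0.27], [0.47, -0.29, 0.25]]
```

Emit:
{"name": "send_rows", "arguments": {
  "rows": [
    [0.035,-0.001,0.01,-0.8,-0.6,2.2,1],
    [0.038,0.004,0.004,-0.8,-0.7,2.2,1],
    [0.041,0.009,-0.002,-0.9,-0.8,2.2,1],
    [0.042,0.014,-0.008,-0.9,-0.8,2.2,1],
    [0,0,0,0,0,0,1]
  ]
}}

```text
t: 25.1
tcp_pos: [0.4395, -0.3144, 0.3993]
eef_rot: [-0.206, 0.113, -0.935]
ft_force: [-0.3, 0.8, -1.2]
finger_gap: 0.144
```

```bash
python3 t9.py 215 11 .0465 .155; python3 look.py ovr brush_butt brush_tip crock_mouth whisk spoon
```

```text
25.1 q0 [-1.34  0.09  1.87  1.2   1.84 -0.47] q [-1.32  0.2   1.94  1.18  1.75 -0.65] 1.2112201567290383e-25 y [ 0.8   0.56 -0.22] [ 0.448 -0.306  0.305]
now butt [ 0.477 -0.283  0.249] tip [ 0.442 -0.31   0.485]
n 2 dist 0.0951 ang 1.2 maxspeed 0.23 qend [-1.32  0.2   1.94  1.18  1.75 -0.65]
[-0.0005, 0.0164, -0.0446, 0.2, -0.1, -0.6]
[-0.0007, 0.0163, -0.0447, 0.2, -0.1, -0.6]
25.1 [ 0.4395 -0.3144  0.3993] 0.14377742589319886 [-0.3  0.8 -1.2]
brush_butt wrist []
brush_butt scene [([0.4809, -0.2793, 0.2435], 0.85)]
brush_tip wrist [([0.4483, -0.3115, 0.4839], 0.71)]
brush_tip scene [([0.4426, -0.3137, 0.4833], 0.86)]
crock_mouth wrist []
crock_mouth scene [([0.5228, -0.2466, 0.1207], 0.97), ([0.5852, -0.0333, 0.003], 0.27)]
whisk wrist []
whisk scene [([0.52, -0.2352, 0.008], 0.75), ([0.2129, -0.3127, 0.0047], 0.6)]
spoon wrist []
spoon scene []
```

View pics/ovr_w.png

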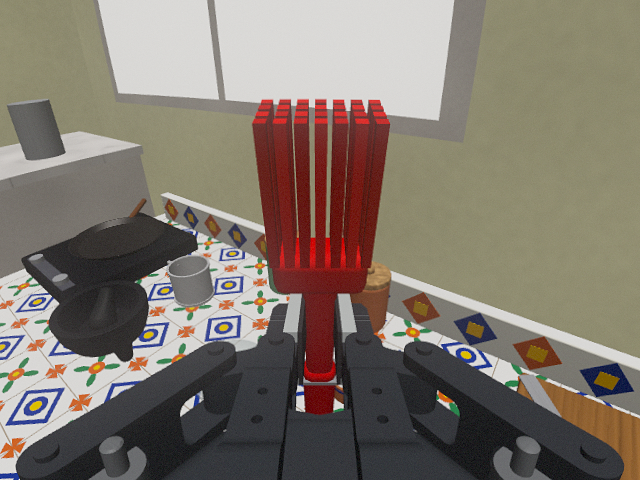

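View pics/ovr_s.png

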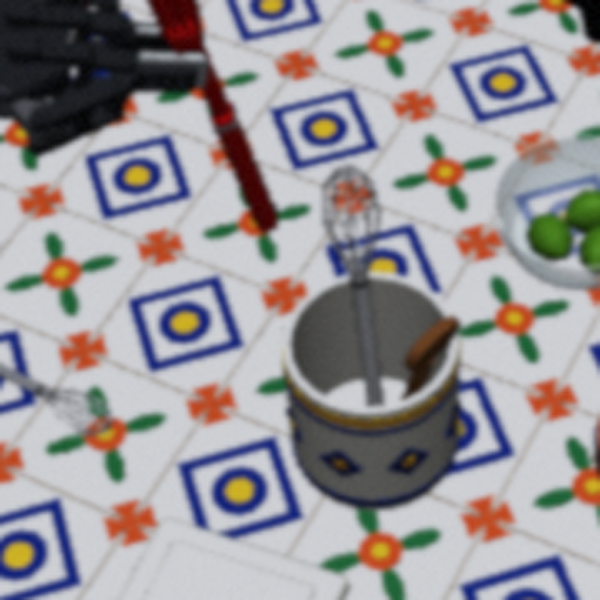

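```bash
python3 - <<'E'
from h import *
from scipy.optimize import least_squares
t0=pickle.load(open("top0.pkl","rb"));s1,t1,_=pickle.load(open("ver_st.pkl","rb"));s0=pickle.load(open("scene0.pkl","rb"))
for n,c in(("t0",t0),("t1",t1),("s0",s0),("s1",s1)):
    W=cloud(c);m=(abs(W[...,2]-.119)<.005)&(np.linalg.norm(W[...,:2]-[.526,-.249],axis=-1)<.075)&(np.linalg.norm(W[...,:2]-[.526,-.249],axis=-1)>.045)
    P=W[m][:,:2]
    r=least_squares(lambda v:np.hypot(*(P-v[:2]).T)-.055,[.526,-.249],loss="soft_l1",f_scale=.002);print(n,len(P),r.x.round(4),np.abs(r.fun).mean().round(4))
# template shift of crock between pictures
for a,b,box in((t0,t1,(345,190,410,250)),(s0,s1,(280,300,345,355))):
    x0,y0,x1,y1=box;A=cv2.cvtColor(a["image"],cv2.COLOR_RGB2GRAY)[y0:y1,x0:x1].astype(np.float32);Bm=cv2.cvtColor(b["image"],cv2.COLOR_RGB2GRAY)[y0:y1,x0:x1].astype(np.float32)
    print(cv2.phaseCorrelate(A,Bm,cv2.createHanningWindow((x1-x0,y1-y0),cv2.CV_32F)))
E
```

```text
t0 265 [ 0.5231 -0.2483] 0.0018
t1 280 [ 0.5209 -0.2508] 0.0018
s0 445 [ 0.53   -0.2481] 0.002
s1 469 [ 0.528  -0.2505] 0.002
((1.202311388173193, 0.6383081436340952), 0.6096080434543115)
((-1.517509759140232, 0.37249693207553847), 0.9234227056856509)
```

```bash
sed -i 's/^CM=.*/CM=np.array([.5248,-.2502,0])/' t9.py; python3 t9.py 215 11 .0465 .155
```

```text
25.7 q0 [-1.35  0.08  1.87  1.2   1.85 -0.47] q [-1.33  0.2   1.94  1.18  1.75 -0.65] 6.462126803162524e-20 y [ 0.8   0.56 -0.22] [ 0.447 -0.307  0.305]
now butt [ 0.475 -0.284  0.252] tip [ 0.44  -0.31   0.488]
n 2 dist 0.0983 ang 0.9 maxspeed 0.23 qend [-1.33  0.2   1.94  1.18  1.75 -0.65]
[0.0, 0.0171, -0.0461, 0.2, 0.1, -0.4]
[-0.0, 0.0169, -0.0461, 0.2, 0.1, -0.4]
```

Emit:
{"name": "send_rows", "arguments": {
  "rows": [
    [0,0.011,-0.031,0.1,0.1,-0.3,1],
    [0,0.011,-0.031,0.1,0.1,-0.3,1],
    [0,0.011,-0.031,0.1,0.1,-0.3,1],
    [0,0,0,0,0,0,1]
  ]
}}

```text
t: 26.2
tcp_pos: [0.4459, -0.3089, 0.3036]
eef_rot: [-0.206, 0.107, -0.961]
ft_force: [-0.7, -0.5, -0.9]
finger_gap: 0.146
```

```bash
python3 t9.py 215 11 .0465 .155;python3 t9.py 215 11 .0345 .09; python3 look2.py ent 200,200,380,380 330,170,430,270 brush_butt brush_tip crock_mouth
```

```text
26.2 q0 [-1.33  0.2   1.94  1.18  1.74 -0.65] q [-1.33  0.2   1.94  1.18  1.75 -0.65] 6.462126803162524e-20 y [ 0.8   0.56 -0.22] [ 0.447 -0.307  0.305]
now butt [ 0.486 -0.279  0.154] tip [ 0.448 -0.305  0.389]
n 1 dist 0.0024 ang 0.4 maxspeed 0.01 qend [-1.33  0.2   1.94  1.18  1.75 -0.65]
[-0.0008, 0.0015, 0.0017, 0.2, 0.1, 0.3]
26.2 q0 [-1.33  0.2   1.94  1.18  1.74 -0.65] q [-1.31  0.32  1.96  1.18  1.68 -0.76] 7.097206163599228e-21 y [ 0.8   0.56 -0.22] [ 0.457 -0.3    0.24 ]
now butt [ 0.486 -0.279  0.154] tip [ 0.448 -0.305  0.389]
n 2 dist 0.0652 ang 0.4 maxspeed 0.19 qend [-1.31  0.32  1.96  1.18  1.68 -0.76]
[-0.0004, 0.0138, -0.0295, 0.1, 0.0, 0.2]
[-0.0004, 0.0138, -0.0295, 0.1, 0.0, 0.2]
26.2
brush_butt top [([0.4901, -0.2817, 0.1528], 0.78)]
brush_butt scene [([0.4906, -0.2732, 0.1508], 0.61)]
brush_tip top [([0.4485, -0.3043, 0.393], 0.77), ([0.5237, -0.2409, 0.0075], 0.37)]
brush_tip scene [([0.449, -0.3104, 0.3896], 0.94)]
crock_mouth top [([0.5231, -0.25, 0.1212], 0.96)]
crock_mouth scene [([0.5256, -0.2464, 0.1203], 0.78)]
```

View pics/ent.png

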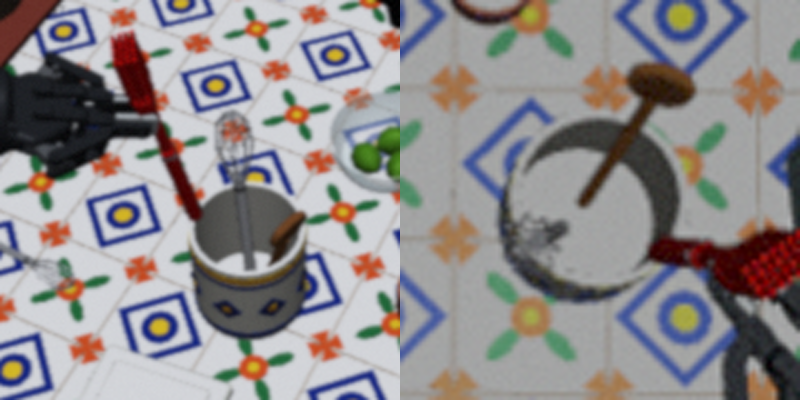

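Emit:
{"name": "send_rows", "arguments": {
  "rows": [
    [0,0.007,-0.015,0.1,0,0.2,1],
    [0,0.007,-0.015,0.1,0,0.2,1],
    [0,0.007,-0.015,0,0,0,1],
    [0,0.006,-0.012,0,0,0,1],
    [0,0,0,0,0,0,1]
  ]
}}

```text
t: 27.22
tcp_pos: [0.4585, -0.3016, 0.2396]
eef_rot: [-0.206, 0.102, -0.954]
ft_force: [-0.4, 0.6, -0.4]
finger_gap: 0.147
```

```bash
python3 t9.py 215 11 .0255 .045; python3 look2.py ent2 200,200,380,380 330,170,430,270 brush_tip
```

```text
27.225 q0 [-1.3   0.32  1.95  1.18  1.68 -0.77] q [-1.29  0.41  1.96  1.18  1.64 -0.84] 2.9040891233100116e-19 y [ 0.8   0.56 -0.22] [ 0.464 -0.295  0.195]
now butt [ 0.499 -0.272  0.09 ] tip [ 0.461 -0.297  0.325]
n 1 dist 0.0455 ang 0.3 maxspeed 0.26 qend [-1.29  0.41  1.96  1.18  1.64 -0.84]
[-0.0022, 0.0179, -0.0417, 0.1, 0.3, -0.1]
27.225
brush_tip top [([0.4608, -0.2994, 0.3255], 0.8)]
brush_tip scene [([0.4621, -0.3001, 0.3232], 0.59)]
```

View pics/ent2.png

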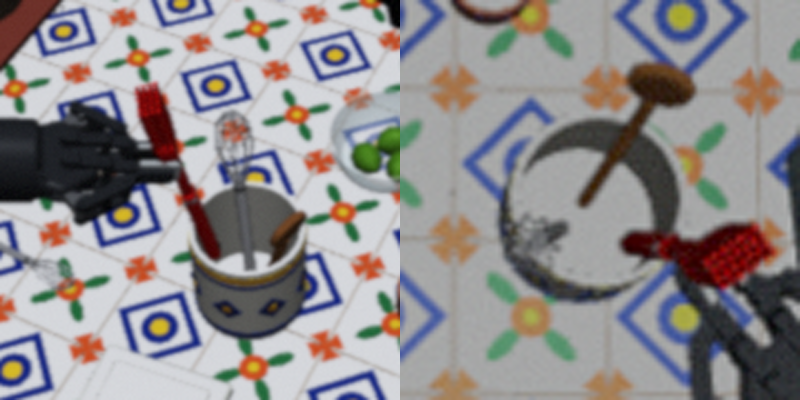

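Emit:
{"name": "send_rows", "arguments": {
  "rows": [
    [-0.001,0.006,-0.015,0,0.1,0,1],
    [-0.001,0.006,-0.014,0,0.1,0,1],
    [0,0.006,-0.013,0,0,0,1],
    [0,0.005,-0.01,0,0,0,1],
    [0,0,0,0,0,0,1]
  ]
}}

```text
t: 28.05
tcp_pos: [0.4671, -0.2949, 0.182]
eef_rot: [-0.209, 0.102, -0.956]
ft_force: [-0.5, -0.6, -1.8]
finger_gap: 0.137
```

```bash
python3 t9.py 215 11 .020 .014; python3 look2.py ent3 200,200,380,380 330,170,430,270 brush_tip
```

```text
28.05 q0 [-1.28  0.43  1.95  1.18  1.62 -0.87] q [-1.28  0.47  1.95  1.19  1.61 -0.89] 9.429686239527962e-18 y [ 0.8   0.56 -0.22] [ 0.469 -0.292  0.164]
now butt [ 0.507 -0.266  0.032] tip [ 0.469 -0.29   0.268]
n 1 dist 0.0183 ang 0.4 maxspeed 0.12 qend [-1.28  0.47  1.95  1.19  1.61 -0.89]
[-0.0016, 0.0068, -0.0169, 0.2, 0.4, 0.1]
28.05
brush_tip top [([0.473, -0.2922, 0.2694], 0.92)]
brush_tip scene [([0.47, -0.2947, 0.2651], 0.75)]
```

View pics/ent3.png

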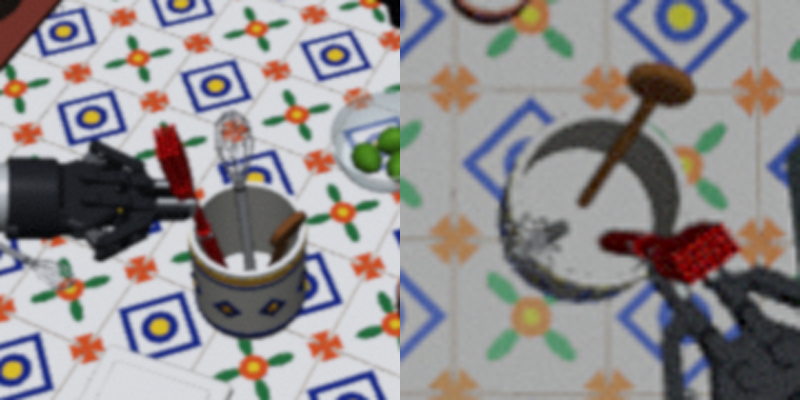

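Emit:
{"name": "send_rows", "arguments": {
  "rows": [
    [-0.001,0.004,-0.009,0.1,0.2,0,1],
    [0,0.003,-0.008,0,0.1,0,1],
    [0,0,0,0,0,0,1]
  ]
}}

```text
t: 28.62
tcp_pos: [0.4694, -0.2937, 0.1648]
eef_rot: [-0.208, 0.102, -0.958]
ft_force: [-0.1, -0.3, -1.8]
finger_gap: 0.144
```

```bash
python3 t9.py 215 11 .018 .0075; python3 -c "
from station import robot;print(robot.state()['ft_force'])"
```

```text
28.625 q0 [-1.28  0.47  1.95  1.19  1.61 -0.89] q [-1.28  0.49  1.95  1.19  1.6  -0.9 ] 7.548712898433576e-18 y [ 0.8   0.56 -0.22] [ 0.47  -0.291  0.157]
now butt [ 0.509 -0.264  0.015] tip [ 0.472 -0.289  0.25 ]
n 1 dist 0.008 ang 0.4 maxspeed 0.05 qend [-1.28  0.49  1.95  1.19  1.6  -0.9 ]
[-0.0019, 0.004, -0.0067, 0.2, 0.3, 0.2]
[-0.07923221 -0.33397873 -1.78524722]
```

Emit:
{"name": "send_rows", "arguments": {
  "rows": [
    [-0.001,0.0015,-0.003,0.1,0.2,0.1,1],
    [0,0,0,0,0,0,1]
  ],
  "force": 30
}}

```text
t: 28.88
tcp_pos: [0.4695, -0.2924, 0.1613]
eef_rot: [-0.204, 0.105, -0.956]
ft_force: [-0.2, -0.4, -1.2]
finger_gap: 0.145
```

Emit:
{"name": "send_rows", "arguments": {
  "rows": [
    [0,0.0007,-0.002,0,0,0,1],
    [0,0,0,0,0,0,1]
  ]
}}

```text
t: 29.12
tcp_pos: [0.4699, -0.2926, 0.16]
eef_rot: [-0.203, 0.103, -0.956]
ft_force: [0.5, 0.6, 0.7]
finger_gap: 0.147
```

Emit:
{"name": "send_rows", "arguments": {
  "rows": [
    [0,0.0005,-0.0015,0,0,0,1],
    [0,0,0,0,0,0,1]
  ]
}}

```text
t: 29.38
tcp_pos: [0.4702, -0.2929, 0.1599]
eef_rot: [-0.202, 0.101, -0.956]
ft_force: [-0.1, -0.2, -1.3]
finger_gap: 0.146
```

Emit:
{"name": "send_rows", "arguments": {
  "rows": [
    [0,0.001,-0.003,0,0,0,1],
    [0,0,0,0,0,0,1]
  ]
}}

```text
t: 29.62
tcp_pos: [0.4709, -0.2935, 0.1597]
eef_rot: [-0.199, 0.095, -0.957]
ft_force: [-0.4, 0.4, -1.1]
finger_gap: 0.145
```

```bash
python3 t9.py 215 11 .018 .0075; python3 -c "
from station import robot;s=robot.state();print(s['ft_force'],s['moment'])"
```

```text
29.625 q0 [-1.28  0.49  1.94  1.19  1.61 -0.91] q [-1.28  0.49  1.95  1.19  1.6  -0.9 ] 9.455424323573847e-20 y [ 0.8   0.56 -0.22] [ 0.47  -0.291  0.157]
now butt [ 0.512 -0.263  0.01 ] tip [ 0.472 -0.289  0.245]
n 1 dist 0.0036 ang 0.7 maxspeed 0.02 qend [-1.28  0.49  1.95  1.19  1.6  -0.9 ]
[-0.0026, 0.0015, -0.002, -0.5, 0.4, 0.1]
[-0.43050898  0.35118691 -1.10299852] [-0.37304453  0.48637719  0.03422905]
```

Emit:
{"name": "send_rows", "arguments": {
  "rows": [
    [-0.002,0.002,-0.003,-0.4,0.3,0,1],
    [0,0,0,0,0,0,1],
    [0,0,0,0,0,0,1]
  ]
}}

```text
t: 30.0
tcp_pos: [0.4718, -0.293, 0.1596]
eef_rot: [-0.201, 0.096, -0.96]
ft_force: [-0.2, 0.6, 1.4]
finger_gap: 0.145
```

```bash
python3 t9.py 215 11 .018 .0075; python3 -c "
from station import robot;s=robot.state();print(s['ft_force'],s['moment'])"; python3 look.py bot brush_tip brush_butt
```

```text
30.0 q0 [-1.28  0.49  1.94  1.2   1.6  -0.91] q [-1.28  0.49  1.95  1.19  1.6  -0.9 ] 9.455424323573847e-20 y [ 0.8   0.56 -0.22] [ 0.47  -0.291  0.157]
now butt [ 0.513 -0.263  0.01 ] tip [ 0.473 -0.289  0.245]
n 1 dist 0.0034 ang 0.6 maxspeed 0.02 qend [-1.28  0.49  1.95  1.19  1.6  -0.9 ]
[-0.0026, 0.0005, -0.0021, -0.3, 0.4, 0.3]
[-0.1912031   0.59052758  1.42230489] [-0.18428823  0.2736503   0.00421531]
30.0 [ 0.4718 -0.293   0.1596] 0.14477520333544278 [-0.2  0.6  1.4]
brush_tip wrist [([0.4743, -0.2913, 0.2433], 0.59)]
brush_tip scene [([0.4766, -0.2924, 0.2443], 0.91)]
brush_butt wrist [([0.5096, 0.2376, 0.0038], 0.17)]
brush_butt scene []
```

View pics/bot_w.png

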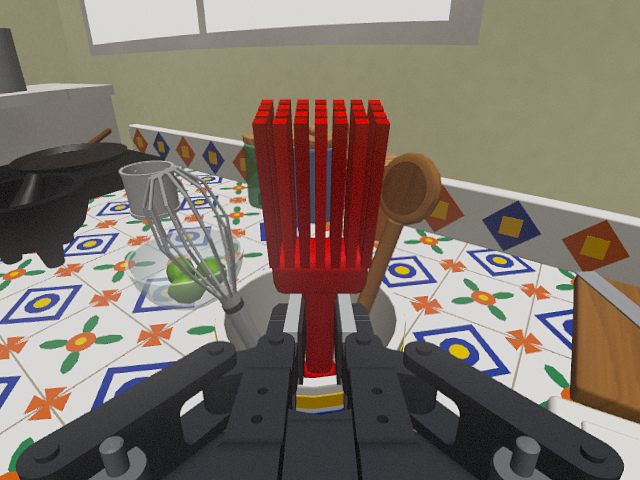

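View pics/bot_s.png

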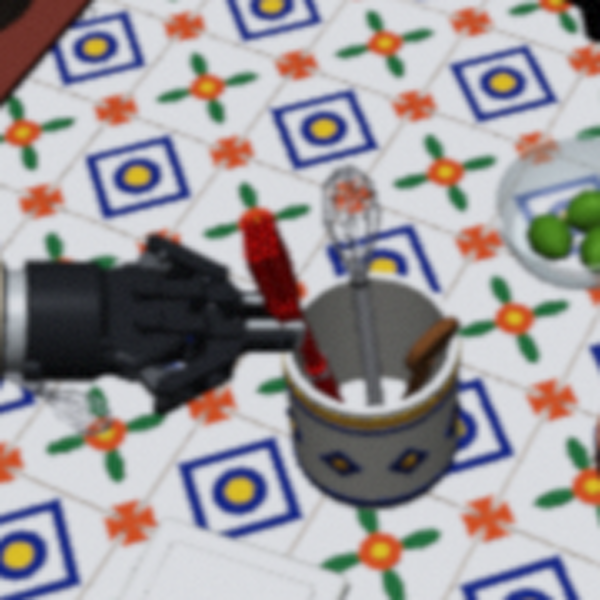

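```bash
cat > t11.py <<'E'
from t9 import *
st=robot.state();q0=st["joint_pos"];p0,R0=fk(q0);bn=p0+R0@B;h=R0@bl
print(st["t"],"butt",bn.round(4),"lean",np.degrees(np.arccos(h[2])).round(1),"az",np.degrees(np.arctan2(h[1],h[0])).round(0),"ft",st["ft_force"].round(1))
x=bn+h*(.12-bn[2])/h[2];print("axis at rim: r",np.linalg.norm(x[:2]-CM[:2]).round(4),(x[:2]-CM[:2]).round(4))
lean=float(sys.argv[1]);az=np.degrees(np.arctan2(h[1],h[0]))
p,R=tgt(az,lean,0,bn[2],CM=np.array([bn[0],bn[1],0]));rows(p,R,st=st)
E
python3 t11.py 13.5
```

```text
30.3 butt [ 0.5131 -0.2631  0.01  ] lean 11.4 az -147.0 ft [-0.6 -1.1  0.7]
axis at rim: r 0.0392 [-0.0304 -0.0248]
n 1 dist 0.006 ang 3.1 maxspeed 0.09 qend [-1.3   0.5   1.97  1.23  1.61 -0.93]
[-0.001, -0.005, -0.0031, 2.1, 0.9, -2.1]
```

Emit:
{"name": "send_rows", "arguments": {
  "rows": [
    [0,-0.005,-0.003,2.1,0,0,1],
    [0,0,0,0,0,0,1]
  ]
}}

```text
t: 30.55
tcp_pos: [0.4669, -0.2962, 0.1576]
eef_rot: [-0.164, 0.078, -0.961]
ft_force: [-0.2, -1.1, 3.3]
finger_gap: 0.145
```

```bash
python3 t11.py 14; python3 look2.py ln 200,200,380,380 330,170,430,270 brush_tip
```

```text
30.55 butt [ 0.513  -0.263   0.0101] lean 13.6 az -147.0 ft [-0.2 -1.1  3.3]
axis at rim: r 0.0437 [-0.0341 -0.0273]
n 1 dist 0.0013 ang 2.0 maxspeed 0.06 qend [-1.3   0.51  1.96  1.23  1.62 -0.93]
[-0.0007, -0.0009, -0.0005, 0.4, 0.8, -1.8]
30.55
brush_tip top [([0.4666, -0.2939, 0.2436], 0.71)]
brush_tip scene []
```

View pics/ln.png

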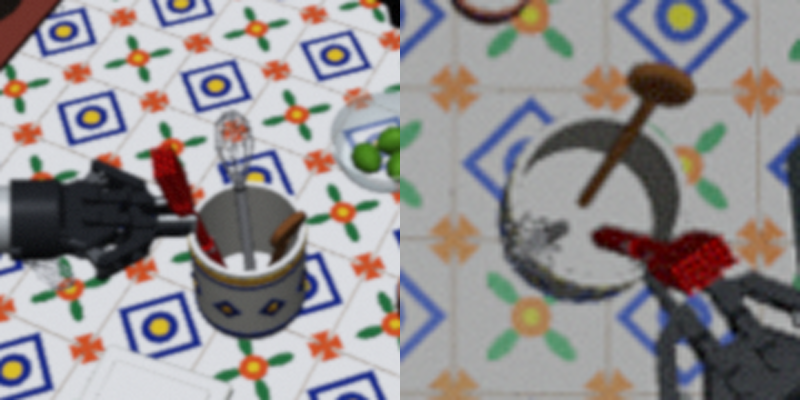

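Emit:
{"name": "send_rows", "arguments": {
  "rows": [
    [0,0,0,0,0,0,0.66],
    [0,0,0,0,0,0,0.62],
    [0,0,0,0,0,0,0.55],
    [0,0,0,0,0,0,0.4],
    [0,0,0,0,0,0,0.25]
  ]
}}

```text
t: 31.38
tcp_pos: [0.4672, -0.2952, 0.1568]
eef_rot: [-0.168, 0.08, -0.959]
ft_force: [0.1, 0.9, -0.2]
finger_gap: 0.374
```

```bash
python3 look.py rl2 brush_tip
```

```text
31.375 [ 0.4672 -0.2952  0.1568] 0.3740950240493233 [ 0.1  0.9 -0.2]
brush_tip wrist []
brush_tip scene [([0.464, -0.3017, 0.2401], 0.91)]
```

View pics/rl2_w.png

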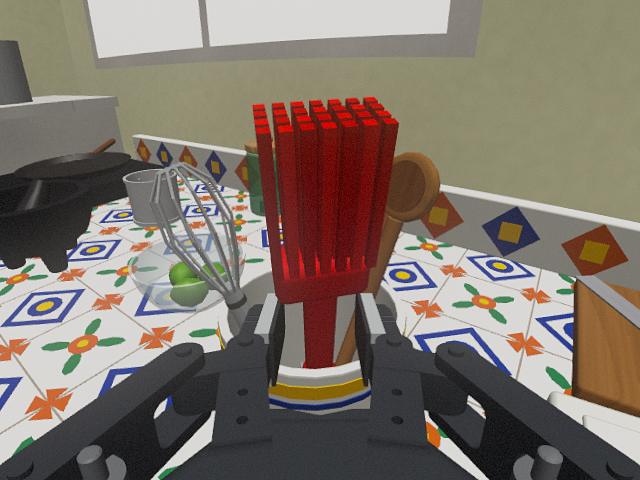

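Emit:
{"name": "send_rows", "arguments": {
  "rows": [
    [0,-0.015,-0.004,0,0,0,0.2],
    [0,-0.024,-0.006,0,0,0,0.1],
    [0,-0.035,-0.008,0,0,0,0.1],
    [0,-0.045,-0.005,0,0,0,0.1],
    [0,0,0,0,0,0,0.1]
  ]
}}

```text
t: 32.2
tcp_pos: [0.3622, -0.3685, 0.1552]
eef_rot: [-0.169, 0.08, -0.959]
ft_force: [0.8, -1.1, -0.5]
finger_gap: 0.45
```

```bash
python3 look.py fin brush_tip; python3 look2.py fin2 200,200,380,380 330,170,430,270 brush_tip brush_butt crock_mouth crock whisk spoon
```

```text
32.2 [ 0.3622 -0.3685  0.1552] 0.4501627995879221 [ 0.8 -1.1 -0.5]
brush_tip wrist [([0.463, -0.2974, 0.2404], 0.98)]
brush_tip scene [([0.4621, -0.2995, 0.2426], 0.68)]
32.4
brush_tip top [([0.7066, 0.2466, -0.0013], 0.55)]
brush_tip scene [([0.4611, -0.302, 0.2423], 0.58)]
brush_butt top [([0.5159, -0.2608, 0.0077], 0.68)]
brush_butt scene []
crock_mouth top [([0.5235, -0.2532, 0.123], 0.96), ([0.4613, -0.2982, 0.2438], 0.53)]
crock_mouth scene [([0.5276, -0.2522, 0.0053], 0.68), ([0.5233, -0.2497, 0.1197], 0.55)]
crock top [([0.5243, -0.2501, -0.0008], 0.7)]
crock scene [([0.5283, -0.2521, -0.0029], 0.82)]
whisk top [([0.5246, -0.2348, 0.0087], 0.7), ([0.2118, -0.3092, 0.0075], 0.44)]
whisk scene [([0.5218, -0.2388, 0.0072], 0.68)]
spoon top [([0.5399, -0.251, 0.0077], 0.7)]
spoon scene [([0.5298, -0.4905, -0.0033], 0.2)]
```

View pics/fin_w.png

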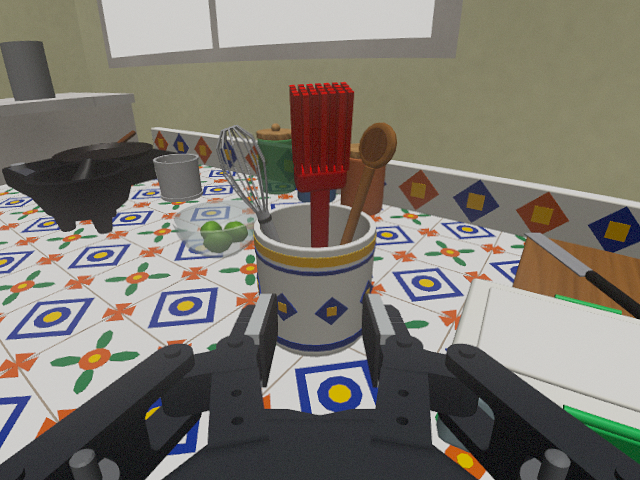

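View pics/fin2.png

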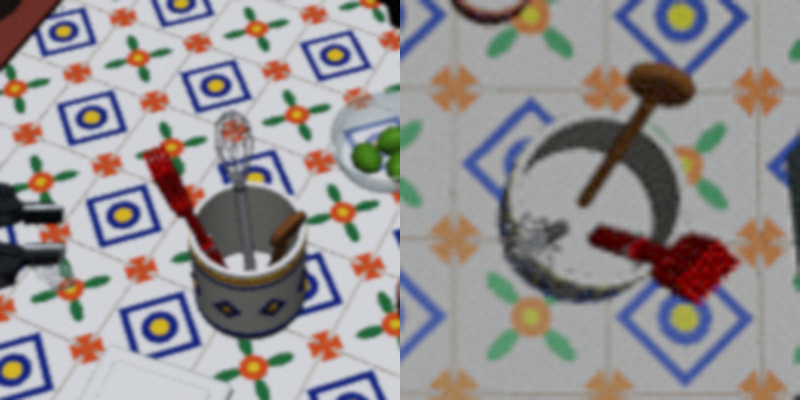

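The brush is standing on its butt, bristles up at wrist view (322,130) and leaning on the rim. The spoon (370,165) and whisk (245,170) are unchanged, and the gripper is about 15 cm clear. I wait one short moment, check that nothing moves, and hand in.

Emit:
{"name": "send_rows", "arguments": {
  "rows": [
    [0,-0.02,0,0,0,0,0.1],
    [0,0,0,0,0,0,0.1],
    [0,0,0,0,0,0,0.1],
    [0,0,0,0,0,0,0.1]
  ]
}}

```text
t: 33.6
tcp_pos: [0.3468, -0.3781, 0.1588]
eef_rot: [-0.168, 0.08, -0.955]
ft_force: [-0.3, 0.8, 0.0]
finger_gap: 0.452
```

```bash
python3 look.py end brush_tip; python3 - <<'E'
from h import *
a=pickle.load(open("fin_s.pkl","rb"))["image"].astype(int);b=pickle.load(open("end_s.pkl","rb"))["image"].astype(int)
print("diff at crock",abs(a-b)[230:370,265:360].mean())
# other things vs start
s0=pickle.load(open("scene0.pkl","rb"))["image"].astype(int)
for n,(x0,y0,x1,y1) in dict(bowl=(345,240,400,290),molc=(355,150,420,215),sift=(435,180,480,230),box=(210,360,305,465),salt=(375,315,410,350)).items(): print(n,abs(s0-b)[y0:y1,x0:x1].mean().round(2))
print(robot.sign_off())
E
```

```text
33.6 [ 0.3468 -0.3781  0.1588] 0.4520348062038628 [-0.3  0.8  0. ]
brush_tip wrist [([0.4627, -0.2968, 0.2403], 0.88)]
brush_tip scene [([0.4615, -0.2986, 0.2411], 0.76), ([0.5214, -0.2394, 0.0073], 0.5)]
diff at crock 1.4519548872180452
bowl 7.59
molc 4.27
sift 5.9
box 8.31
salt 7.09
the job is handed in; nothing more can be done
None
```

The brush now stands handle-down in the same crock with its bristles up, leaning on the rim. The job was handed in at about 34 s of the 70 s allowed.

I gripped the brush by the handle, drew it out along its own axis and laid it flat on the tiles. I then re-gripped it on the narrow part of the handle, lowered it in until the butt touched the floor, tilted it to near the rim and opened the fingers.

**What the last checks showed:**
- **Brush:** the bristle tips read about 240–242 mm above the tiles, which fits the butt being on the crock floor. The scene picture barely changed between the last two looks.
- **Gripper:** it was about 15 cm clear and the wrist force stayed within about 1 N, the sensor's usual noise.
- **Spoon and whisk:** both are still handle-down in the crock.

**What did not come out exactly:**
- **Crock:** the camera comparison and rim fits showed it about 3 mm off its starting spot. It was dragged slightly when I gripped and drew the brush out.
- **Brush position:** it leans about 15–20° round the rim from where it stood before.
- **Other things on the ledge:** the start-to-end picture comparison gave differences of 4–8 grey levels per pixel, against 1.5 between the last two looks at the crock. I took that as changed lighting and shadow and did not measure their positions again. I saw no contact with them.

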